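# Case up the thin brass plates and shut the lid

### The job

Pack the brass plates away: slide each thin plate that is in the rack out over the rack's open front edge until it can be gripped by its sides, and lay all of them flat on one another as one neat stack in the middle of the open blue case, lying lengthways front to back between its two guide cheeks. Then lay the wooden packing board flat and lengthways on the stack between the cheeks, and gently lower the hinged lid until it is fully closed, never letting it slam. Leave the solvent bottle standing where it is.

Things in the scene. Friction and masses are not known exactly. Their poses are not given: they have to be found in the camera images.
- rack_front (a point): Middle of the open front edge of the fixed grey rack, on its deck, 60 mm above the bench. x points into the rack, y along the edge, z up. 4 lanes along x, middles at y = -73.5, -24.5, 24.5, 73.5 mm, 43 mm wide, between dividers 6 mm thick that stand 9 mm above the deck, so a plate cannot be gripped by its sides in its lane. Drag it by pressing it with the fingertips; at x < 0 its sides are free.
- rack_back (a point): Foot of the rack's back stop (24 mm high) on the deck, 159 mm behind rack_front. The rack is 165 mm deep and 202 mm wide, its deck 8 mm thick, on legs and bench flanges (244 mm wide overall) that begin 27 mm behind the front edge
- plate0_mid (a point): centre (half-way through its thickness) of a thin brass plate 110 x 40 x 4 mm, 0.12 kg, x along its length, z its thickness. It starts in a lane, lying along it, front end 12 to 30 mm behind the rack's front edge. Polished: it slides easily on the deck (friction about 0.2). It tips off if more than half its length overhangs. None if it is absent from the start, and while held
- plate1_mid (a point): as plate0_mid, another plate of the same size
- plate2_mid (a point): as plate0_mid, another plate of the same size
- plate3_mid (a point): as plate0_mid, another plate of the same size
- block_mid (a point): centre of a pale wooden packing board 90 x 50 x 18 mm (x along its length, z up) with two black bands, about 0.1 kg, starting on the bench between rack and case
- case_bed (a point): Centre of the top of the raised grey bed (100 mm along x, 28 mm along y, 8 mm high) on the inner floor of the fixed blue open-topped case, 13 mm above the bench; the stack lies on it, its sides free for the fingers. x points to the hinge side (away from the robot), y across, z up. Inside 126 x 116 mm, 38 mm deep above the bed; walls 5 mm thick, outside 136 x 126 x 51 mm
- case_cheeks (a point): Middle between the upper ends of the two grey guide cheeks in the far half of the case, 30 mm above the bed. The cheeks stand at y = +-31 mm (58 mm free between them, tops flared outward) and run only from 7 to 62 mm past the case's middle in x; the near half is free for the fingers
- lid_hinge (a point): middle of the lid's hinge line, on the case's far rim: 68 mm behind the case's centre in the case's x, 38.5 mm above the bed's top; the hinge axis is the case's y
- lid_edge (a point): middle of the lid's free edge on its outer face, 136 mm from the hinge line; with the lid closed it is over the front wall, looking up. Its z axis is the outward normal of the lid's outer face. A tab 40 mm wide continues 15 mm past this edge
- case_lid (a joint): angle of the lid: 0 closed, 1.57 upright, at most 1.9; starts open. A stiff friction hinge (0.17 N m): the lid stays at whatever angle it is left and is closed by pushing its outer face over and down. The lid is a plate 136 x 126 x 7 mm without a knob.
- bottle_mid (a point): middle of a white solvent bottle, 58 mm in diameter, 88 mm high, standing on the bench between and behind the rack and the case; not to be disturbed
Mind the look-alikes: they are no part of the job. Several things look just like the part that bears block_mid: the one meant starts nearest to the robot's base.

How it is judged:
On the way, in this order (a step that is already met when the one before it is completed fails the run):
1. every plate that is present lies flat in one stack in the middle of the case (x of plate0_mid in the frame of case_bed between -0.012 and 0.012 m and y of plate0_mid in the frame of case_bed between -0.012 and 0.012 m and z of plate0_mid in the frame of case_bed between 0 and 0.0165 m and angle between the x axis of each of plate0_mid, plate1_mid, plate2_mid, plate3_mid and the x axis of case_bed, either way round below 0.15 rad and angle between the z axis of each of plate0_mid, plate1_mid, plate2_mid, plate3_mid and the z axis of case_bed, either way round below 0.1 rad and x of plate1_mid in the frame of case_bed between -0.012 and 0.012 m and y of plate1_mid in the frame of case_bed between -0.012 and 0.012 m and z of plate1_mid in the frame of case_bed between 0 and 0.0165 m and x of plate2_mid in the frame of case_bed between -0.012 and 0.012 m and y of plate2_mid in the frame of case_bed between -0.012 and 0.012 m and z of plate2_mid in the frame of case_bed between 0 and 0.0165 m and x of plate3_mid in the frame of case_bed between -0.012 and 0.012 m and y of plate3_mid in the frame of case_bed between -0.012 and 0.012 m and z of plate3_mid in the frame of case_bed between 0 and 0.0165 m), for 0.2 s.
2. the packing board lies flat on the stack (all of step 1 and x of block_mid in the frame of case_bed between -0.025 and 0.025 m and y of block_mid in the frame of case_bed between -0.02 and 0.02 m and z of block_mid in the frame of case_bed between 0.018 and 0.029 m and angle between the x axis of block_mid and the x axis of case_bed, either way round below 0.5 rad and angle between the z axis of block_mid and the z axis of case_bed, either way round below 0.1 rad), for 0.2 s.
3. the lid is fully closed over the packed case (all of step 2 and value of joint case_lid below 0.05 rad), for 0.2 s.
At the end, for the whole second after the job is handed in: Each plate present is flat in the stack, centre within 12 mm of the case's middle in x and y, length within 0.15 rad of the case's x. Board flat on it, within 25 mm in x, 20 mm in y, 0.5 rad. Lid within 0.05 rad of closed (all of step 3); the robot touches nothing.
It fails at once if the lid slams: it closes faster than 3 rad/s (velocity of joint case_lid below -3 rad/s).
It fails at once if the solvent bottle is moved more than 30 mm or tipped over (distance of bottle_mid from where it was at the start of the episode above 0.03 m or angle between bottle_mid's own z axis and vertical above 0.5 rad).
Of plate0, plate1, plate2, plate3 only 3 to 4 are there at a start; the rules pass over those that are not, and their reading is None.
At some moment in a run one of block may be knocked a few centimetres aside while the robot is not near it.
Once in a run the grip may slacken for a moment while it holds something.
It also fails if it takes over 210 s, if anything falls off the work surface, if the arm or the gripper's body presses on something with over 40 N, if the wrist force passes 120 N, or if a joint passes its speed limit or range.

### The arm

A 7-joint arm with a two-finger parallel gripper is mounted at the origin on the work surface; the furniture and walls round the work are solid. World frame = base frame: x ahead of the robot, y to its left, z up, the work surface at z = 0. Lengths are in m, angles in rad, forces in N, time in s.
With the tool pointing down it reaches from about 0.4 to 0.85 m from the base axis. Payload 4.5 kg.
Tool frame: the origin (TCP) lies on the mounting face of the last link; the fingertips stand 166 mm ahead of it and the grasp point (between the pads) lies 147 mm ahead of it; z points along the fingers, y is the line along which they close (so a half turn about z gives the same grasp; the last joint's range is limited). The gripper opens to 88 mm and grips with 3 to 60 N. Pads are 18 mm wide; open, the fingers measure 123 mm over their backs; the gripper's body (75 mm by 187 mm) begins 45 mm behind the grasp point.
Start: joints at [1.384, 0.689, -0.195, 1.565, 0.157, 0.902, -0.215], TCP at [0.137, -0.61, 0.405] pointing down, gripper open.
Joint ranges: [-3.01, 3.01], [-0.46, 2.08], [-1.47, 1.51], [0.13, 2.56], [-1, 4.14], [0.04, 2.09], [-2.66, 2.66]. Speed limits (rad/s): [2.57, 2.57, 3.14, 3.14, 3.14, 3.14, 3.14].

### API

Orientations are given as a unit quaternion [x, y, z, w].
In Python, from plant import r, snapshot gives the robot as it stands. The module is installed in compiled form; this text tells all that it offers.
- The arm moves only by the tool move_arm, never from a script. Its argument "rows" is a list of rows, each a list of 5 numbers: the shift along the tool's x, y, z in m, then the turn about the tool's z in rad, then the finger opening in m, from 0 to 0.0881. In form: [[dx, dy, dz, spin, claw], ...]. A call has 1 to 10 rows; each row shifts and turns the commanded pose from where the row before left it, along the tool's axes as they then stand; what a row does not reach is not made up. A row lasts 1/12 s, in which the tool goes at most 41.7 mm and 7.16 degrees, less where a joint would pass 70% of its speed; a pose out of reach is approached as far as the arm can. A call with a gripper value outside its range is refused whole. The fingers move at their own pace and stop on an object; "newtons" is the grip in N (left out, the last holds). Time passes only in rows, so rows that do not move let the fingers close. It gives the time, the measured TCP pose, the force, the opening and the grip force at its end, in the units of the state.
- r.get_state(): the state, without advancing time (a new reading comes with each control period).
- snapshot(name): name is "scene" or "top"; returns a dict with "color" (480x640x3 uint8, red, green, blue), "depth" (480x640 float32, m along the optical axis (not along the pixel's ray), 0 where there is no reading), "mtx" (3x3 intrinsics, pixels), "dist" ([k1, k2, p1, p2, k3] as OpenCV has them; the pictures are not rectified), "eye" and "orientation" of the camera in the world. Camera axes: x right, y up, looking along -z (the intrinsics and any distortion apply to the point x, -y, -z); pixel columns grow to the right and rows downward; lengths in m; the calibration is good to about 2 mm. A picture is of the moment at which its call begins.
- r.finish_job(): hands the job in; it is judged then, once.
The state is a dict: "clock": time; "q": joint angles; "qd": joint speeds; "joint_torque": joint torques, N m; "tool_pos": TCP position; "eef_rot": TCP orientation; "contact_force": force on the tool from outside, world axes, zero at the start; "moment": the same for the moment, N m; "opening": opening from 0.0 (shut) to 1.0 (fully open); "finger_force": force on a finger pad.
Only numpy, scipy, OpenCV 4.12 (cv2) and the standard library are available. Lean on these libraries where they do the work, as an engineer would, in place of code of your own. Each camera call takes 0.05 s, during which the arm holds its last target. There are 200 camera calls.

## Working session

There is one attempt and no reset: what is moved stays moved. The work goes in short steps, Python scripts to look and compute and a tool call to move; the robot and the scene stay as the last step left them, time stands still between calls to the robot, and variables do not carry over. Pictures are saved under pics/ and viewed, at most 17 in all, crops included, and the job is handed in when it is done.

Besides the shell and the picture viewer there is one more tool, called after ">>>" as name(argument=value, ...) on one line, values as JSON. move_arm: Moves the arm, as the interface text tells. Its arguments: {"type":"object","properties":{"rows":{"type":"array"},"newtons":{"type":"number"}},"required":["rows"]}

```bash
mkdir -p pics
cat > h.py <<'E'
import numpy as np, cv2
from scipy.spatial.transform import Rotation as R
from plant import r, snapshot
def pts(s):
    d=s["depth"]; h,w=d.shape
    u,v=np.meshgrid(np.arange(w),np.arange(h))
    p=cv2.undistortPoints(np.stack([u,v],-1).reshape(-1,1,2).astype(np.float64),s["mtx"],np.array(s["dist"])).reshape(h,w,2)
    c=np.stack([p[...,0]*d,-p[...,1]*d,-d],-1)
    W=c@R.from_quat(s["orientation"]).as_matrix().T+np.array(s["eye"])
    W[d==0]=np.nan
    return W
def save(s,n): cv2.imwrite(f"pics/{n}.png",s["color"][...,::-1])
E
python3 - <<'E'
from h import *
for n in("scene","top"):
    s=snapshot(n); save(s,n+"0"); print(n,s["eye"],s["orientation"],s["mtx"],s["dist"])
    np.save(n+"0.npy",pts(s))
st=r.get_state(); print({k:np.round(v,4) for k,v in st.items()})
E
```

```text
scene [ 0.99425768 -0.83025574  0.95094791] [0.37318542 0.10986088 0.24831709 0.88713125] [[504.63980049   0.         313.17674205]
 [  0.         504.63980049 246.4357727 ]
 [  0.           0.           1.        ]] [0.02263164 0.         0.         0.         0.        ]
top [ 0.42871864 -0.05166272  1.53054992] [-0.01534493  0.01306412  0.7156404  -0.69817812] [[591.95007578   0.         320.18348893]
 [  0.         591.95007578 233.0729858 ]
 [  0.           0.           1.        ]] [-0.03924095  0.          0.          0.          0.        ]
{'clock': np.float64(0.1), 'q': array([ 1.3838,  0.6899, -0.1945,  1.5662,  0.1573,  0.9025, -0.2151]), 'qd': array([-0.0007, -0.0009,  0.0006, -0.003 , -0.0003, -0.0007, -0.0016]), 'joint_torque': array([-2.70000e-03, -5.28493e+01, -1.27130e+00, -1.53837e+01,
       -5.25000e-02,  2.00000e-03,  1.00000e-04]), 'tool_pos': array([ 0.1368, -0.6096,  0.404 ]), 'eef_rot': array([ 9.939e-01,  1.102e-01, -2.000e-04, -8.000e-04]), 'contact_force': array([ 0.1606, -0.3686, -0.0637]), 'moment': array([-0.0139,  0.0021, -0.0143]), 'finger_force': np.float64(0.0), 'opening': np.float64(1.0039)}
```

View pics/scene0.png

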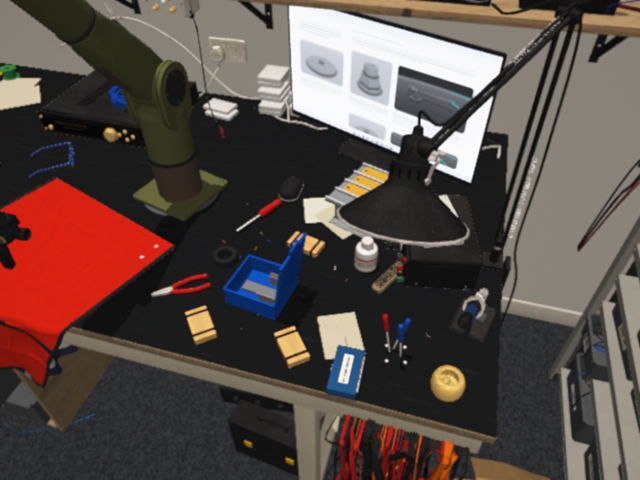

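View pics/top0.png

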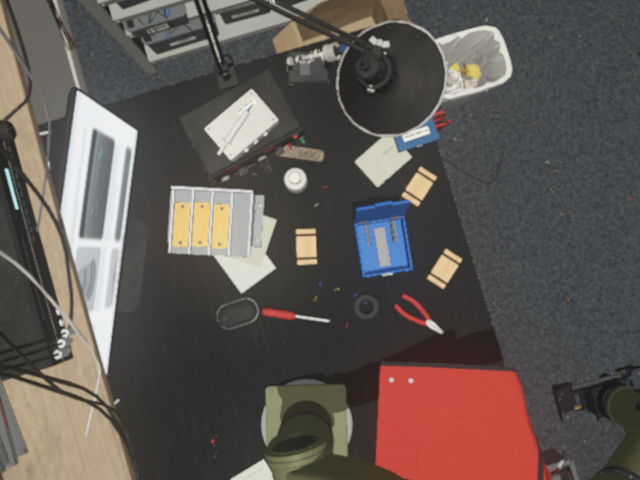

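Top view: the rack is at (168–265, 187–257) with three plates at columns 181, 201 and 221 and the right lane empty. The board nearest the base is at (306, 247), the case at (383, 240) with its lid hinged at the far side, and the bottle at (294, 180).

Run:
```python
from h import *
s=cv2.imread("pics/top0.png")
a=cv2.resize(s[170:280,155:275],None,fx=5,fy=5,interpolation=cv2.INTER_CUBIC)
b=cv2.resize(s[190:290,285:425],None,fx=5,fy=5,interpolation=cv2.INTER_CUBIC)
cv2.imwrite("pics/ca.png",a); cv2.imwrite("pics/cb.png",b)
W=np.load("top0.npy")
for p in [(181,225),(201,225),(221,225),(240,225),(170,200),(210,252),(210,256),(210,260),(210,265),(306,247),(382,245),(382,210),(294,180)]: print(p,W[p[1],p[0]].round(4))
```

```text
(181, 225) [0.5164 0.298  0.0642]
(201, 225) [0.515  0.2474 0.0674]
(221, 225) [0.5142 0.1992 0.0585]
(240, 225) [0.5129 0.1514 0.0605]
(170, 200) [0.5856 0.34   0.0047]
(210, 252) [0.4475 0.2271 0.0628]
(210, 256) [ 0.438   0.2406 -0.0077]
(210, 260) [0.4276 0.2392 0.001 ]
(210, 265) [ 0.4146  0.2414 -0.0096]
(306, 247) [ 0.4549 -0.0104  0.0176]
(382, 245) [ 0.4551 -0.2045  0.0197]
(382, 210) [ 0.5345 -0.1935  0.1524]
(294, 180) [0.6188 0.0133 0.085 ]
```

View pics/ca.png

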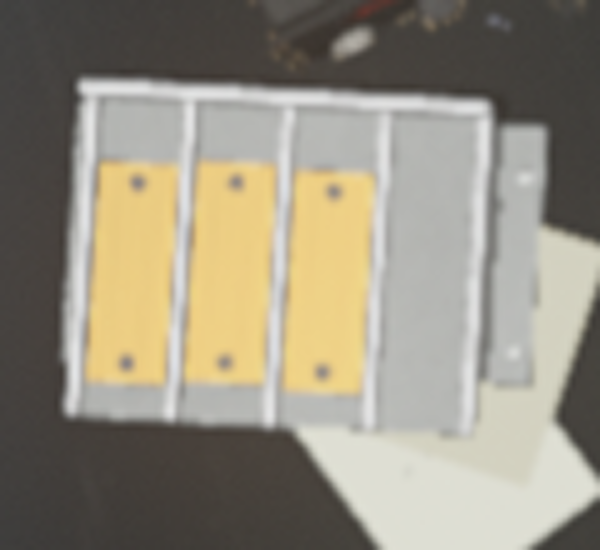

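View pics/cb.png

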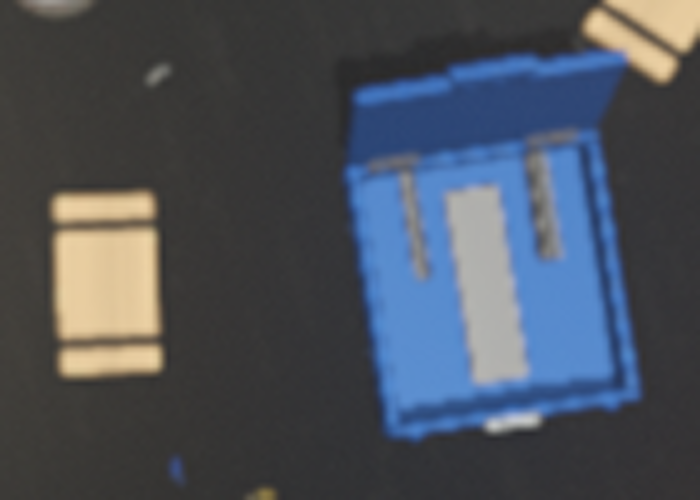

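```bash
cat >> h.py <<'E'
def ray(s,uv,z):
    uv=np.array(uv,float).reshape(-1,1,2)
    p=cv2.undistortPoints(uv,s["mtx"],np.array(s["dist"])).reshape(-1,2)
    d=np.c_[p[:,0],-p[:,1],-np.ones(len(p))]@R.from_quat(s["orientation"]).as_matrix().T
    e=np.array(s["eye"]); return e+d*((z-e[2])/d[:,2])[:,None]
E
python3 - <<'E'
from h import *
s=snapshot("top")
A=lambda L,z:ray(s,[(155+(x+.5)/5-.5,170+(y+.5)/5-.5) for x,y in L],z)
B=lambda L,z:ray(s,[(285+(x+.5)/5-.5,190+(y+.5)/5-.5) for x,y in L],z)
def show(n,P): print(n,P[:,:2].round(4).tolist(),'mean',P.mean(0)[:2].round(4))
show('rackfront',A([(70,415),(468,432)],.069)); show('rackback',A([(80,85),(490,105)],.084))
for i,L in enumerate([[(126,362),(138,183)],[(225,362),(236,182)],[(322,371),(334,191)]]):
    P=A(L,.064);show('plate%d'%i,P);d=P[1]-P[0];print('ang',np.arctan2(d[1],d[0]))
P=B([(447,192),(498,185),(528,378),(475,385)],.013);show('bed',P);d=P[0]+P[1]-P[2]-P[3];print(np.arctan2(d[1],d[0]))
P=B([(348,168),(600,132),(640,400),(388,437)],.051);show('case',P);d=P[0]+P[1]-P[2]-P[3];print(np.arctan2(d[1],d[0]), np.linalg.norm(d)/2)
P=B([(52,193),(155,190),(162,372),(58,378)],.018);show('board',P);d=P[0]+P[1]-P[2]-P[3];print(np.arctan2(d[1],d[0]))
W=np.load("top0.npy")
# depth noise check + lid: fit
m=(np.abs(W[...,2]-.0)<.02);print('bench',np.nanmedian(W[300:330,180:260,2]), 'deck',np.nanmedian(W[195:250,237:245,2]),'plates',[np.nanmedian(W[210:240,c-5:c+5,2]) for c in(181,201,221)],'bed',np.nanmedian(W[230:262,378:386,2]))
q=W[205:222,360:405].reshape(-1,3);q=q[(q[:,2]>.08)];print('lid',q.mean(0),q[:,2].max(),q[q[:,2]>.15].mean(0))
# scene camera check lid
S=np.load("scene0.npy");s2=cv2.imread("pics/scene0.png").astype(int)
E
```

```text
rackfront [[0.4484, 0.3288], [0.4353, 0.1315]] mean [0.4419 0.2301]
rackback [[0.6106, 0.3177], [0.5954, 0.1156]] mean [0.603  0.2167]
plate0 [[0.4742, 0.3017], [0.5632, 0.2944]] mean [0.5187 0.2981]
ang -0.08211444516632162
plate1 [[0.473, 0.2523], [0.5625, 0.2454]] mean [0.5177 0.2488]
ang -0.07748153718786155
plate2 [[0.4673, 0.2041], [0.5567, 0.1965]] mean [0.512  0.2003]
ang -0.08437495242550122
bed [[0.4994, -0.1859], [0.5023, -0.2122], [0.403, -0.2247], [0.4001, -0.1975]] mean [ 0.4512 -0.2051]
0.1206760016252456
case [[0.5109, -0.1333], [0.5258, -0.2601], [0.3913, -0.276], [0.376, -0.1497]] mean [ 0.451  -0.2048]
0.11933225053742787 0.13563823929692664
board [[0.5037, 0.0166], [0.5039, -0.0362], [0.4108, -0.0375], [0.409, 0.0157]] mean [ 0.4568 -0.0103]
0.011714489977690961
bench 0.0016369071435071714 deck 0.059031942148685124 plates [np.float64(0.06301022301474635), np.float64(0.06317391330212874), np.float64(0.06305639349768977)] bed 0.011857202841244696
lid [ 0.53274145 -0.19105483  0.14128527] 0.19948521616988302 [ 0.53762264 -0.18374493  0.17454762]
```

```bash
cat >> h.py <<'E'
def pose():
    st=r.get_state(); M=R.from_quat(st["eef_rot"]).as_matrix(); p=np.array(st["tool_pos"])
    return p+M[:,2]*.166, np.arctan2(M[1,0],M[0,0]), M, st
def plan(*wps,mx=.038):
    """waypoints (x,y,ztip,phi): spin first, then shift"""
    p,phi,M,st=pose()
    print('tip',p.round(4),'phi',round(phi,4),'tilt',np.degrees(np.arccos(-M[2,2])).round(2),'t',round(float(st['clock']),2),'open',round(float(st['opening'])*88.1,1),'F',np.round(st['contact_force'],1),'q',np.round(st['q'],2))
    for x,y,z,f in wps:
        sp=-((f-phi+np.pi)%(2*np.pi)-np.pi); n=int(np.ceil(abs(sp)/.12))
        if n and abs(sp)>.004: print(f'  spin {n} x {sp/n:.4f}')
        phi=f; d=np.array([x,y,z])-p
        a=np.array([d[0]*np.cos(f)+d[1]*np.sin(f), d[0]*np.sin(f)-d[1]*np.cos(f), -d[2]])
        n=max(1,int(np.ceil(np.linalg.norm(a)/mx))); print(f'  move {n} x', (a/n).round(4).tolist()); p=np.array([x,y,z])
E
python3 - <<'E'
from h import *
plan((.40,-.3,.24,.2206),(.50,.0,.22,.2206),(.5337,.2969,.15,.2206),(.5337,.2969,.1,-.08+np.pi/2))
W=np.load("top0.npy");W=W[np.isfinite(W[...,2])];m=(W[:,0]>.3)&(W[:,0]<.75)&(np.abs(W[:,1])<.45)&(W[:,2]>.2);print(m.sum(), W[m].min(0) if m.any() else 0, W[m].max(0) if m.any() else 0)
E
```

```text
tip [ 0.1368 -0.6094  0.2381] phi 0.2209 tilt 0.08 t 0.15 open 88.2 F [0.7 0.7 0.5] q [ 1.38  0.69 -0.19  1.57  0.16  0.9  -0.22]
  move 11 x [0.0295, -0.0222, -0.0002]
  move 9 x [0.0181, -0.0301, 0.0022]
  move 9 x [0.0109, -0.0314, 0.0078]
  spin 11 x -0.1155
  move 2 x [0.0, 0.0, 0.025]
22275 [ 0.30002429 -0.2938564   0.20001468] [0.74999333 0.44999356 0.85880391]
```

>>> move_arm(rows=[[0.0295, -0.0222, 0, 0, 0], [0.0295, -0.0222, 0, 0, 0], [0.0295, -0.0222, 0, 0, 0], [0.0295, -0.0222, 0, 0, 0], [0.0295, -0.0222, 0, 0, 0], [0.0295, -0.0222, 0, 0, 0], [0.0295, -0.0222, 0, 0, 0], [0.0295, -0.0222, 0, 0, 0], [0.0295, -0.0222, 0, 0, 0], [0.0295, -0.0222, 0, 0, 0]], newtons=30)

```text
clock: 0.98
tool_pos: [0.3769, -0.3271, 0.4047]
eef_rot: [0.994, 0.11, -0.0, -0.0]
contact_force: [0.9, -0.2, 1.1]
opening: 0.267
finger_force: 0.0
```

Run:
```python
from h import *
plan((.40,-.3,.24,.2206),(.50,.0,.22,.2206),(.5337,.2969,.15,.2206),(.5337,.2969,.1,-.08+np.pi/2))
W=np.load("top0.npy");W=W[np.isfinite(W[...,2])];m=(W[:,0]>.3)&(W[:,0]<.9)&(W[:,1]<.4)&(W[:,1]>-.5)&(W[:,2]>.25);W=W[m]
for k in range(3,9):
    q=W[(W[:,0]>=k/10)&(W[:,0]<k/10+.1)]
    if len(q): print(k,len(q),np.percentile(q,[1,99],axis=0).round(2).tolist())
```

```text
tip [ 0.3769 -0.3271  0.2387] phi 0.2207 tilt 0.01 t 0.98 open 23.5 F [ 0.9 -0.2  1.1] q [ 0.73  0.53 -0.16  1.94  0.13  0.69 -0.86]
  move 1 x [0.0285, -0.0214, -0.0013]
  move 9 x [0.0181, -0.0301, 0.0022]
  move 9 x [0.0109, -0.0314, 0.0078]
  spin 11 x -0.1155
  move 2 x [0.0, 0.0, 0.025]
3 2570 [[0.3, 0.3, 0.48], [0.4, 0.4, 0.85]]
4 610 [[0.4, 0.33, 0.48], [0.5, 0.4, 0.8]]
5 410 [[0.5, 0.37, 0.61], [0.59, 0.39, 0.74]]
6 1233 [[0.66, -0.26, 0.34], [0.7, -0.13, 0.41]]
7 6289 [[0.7, -0.29, 0.33], [0.8, -0.09, 0.54]]
8 3855 [[0.8, -0.28, 0.31], [0.89, 0.17, 0.59]]
```

Run:
```python
from h import *
W=np.load("top0.npy");W=W[np.isfinite(W[...,2])]
for z in np.arange(.1,.95,.1):
    o=[]
    for x in np.arange(.2,.8,.1):
        q=W[(W[:,0]>=x)&(W[:,0]<x+.1)&(W[:,2]>=z)&(W[:,2]<z+.1)&(W[:,1]>.2)&(W[:,1]<.7)]
        o.append((len(q),round(float(np.percentile(q[:,1],2)),2)) if len(q)>5 else None)
    print(round(z,1),o)
```

```text
0.1 [(398, 0.47), (671, 0.46), (669, 0.44), (658, 0.43), (806, 0.2), (881, 0.2), (26, 0.2)]
0.2 [None, (455, 0.46), (840, 0.44), (834, 0.43), (821, 0.42), (518, 0.41), None]
0.3 [None, None, (524, 0.44), (1014, 0.43), (992, 0.42), (609, 0.41), None]
0.4 [(2560, 0.34), (1165, 0.36), (1267, 0.39), (1651, 0.42), (2211, 0.42), (1824, 0.41), (538, 0.5)]
0.5 [(1308, 0.31), (3585, 0.37), (2770, 0.36), (1729, 0.42), (787, 0.41), (350, 0.41), (208, 0.45)]
0.6 [(430, 0.27), (498, 0.32), (21, 0.37), (282, 0.37), None, (197, 0.42), None]
0.7 [(575, 0.28), (393, 0.32), (173, 0.33), (128, 0.38), None, None, None]
0.8 [(195, 0.29), (487, 0.3), (11, 0.35), None, None, None, None]
0.9 [None, None, None, None, None, None, None]
```

>>> move_arm(rows=[[0.0285, -0.0214, 0, 0, 0], [0.0181, -0.0301, 0, 0, 0], [0.0181, -0.0301, 0, 0, 0], [0.0181, -0.0301, 0, 0, 0], [0.0181, -0.0301, 0, 0, 0], [0.0181, -0.0301, 0, 0, 0], [0.0181, -0.0301, 0, 0, 0], [0.0181, -0.0301, 0, 0, 0], [0.0181, -0.0301, 0, 0, 0], [0.0181, -0.0301, 0, 0, 0]])

```text
clock: 1.82
tool_pos: [0.499, 0.0003, 0.4046]
eef_rot: [0.994, 0.11, -0.0, 0.0]
contact_force: [-0.0, -0.1, 0.5]
opening: 0.007
finger_force: 0.0
```

>>> move_arm(rows=[[0, 0, 0, -0.115, 0], [0, 0, 0, -0.115, 0], [0, 0, 0, -0.115, 0], [0, 0, 0, -0.115, 0], [0, 0, 0, -0.115, 0], [0, 0, 0, -0.115, 0], [0, 0, 0, -0.115, 0], [0, 0, 0, -0.115, 0], [0, 0, 0, -0.115, 0], [0, 0, 0, -0.115, 0]])

```text
clock: 2.65
tool_pos: [0.4987, -0.0016, 0.4046]
eef_rot: [0.772, 0.635, -0.0, -0.0]
contact_force: [0.1, 0.4, -0.0]
opening: 0.008
finger_force: 0.0
```

Run:
```python
from h import *
f=-.08+np.pi/2
plan((.5337,.2969,.15,f),(.5337,.2969,.08,f))
plan((.5270,.1991,.15,f),(.5270,.1991,.08,f))
```

```text
tip [ 0.4987 -0.0016  0.2386] phi 1.3764 tilt 0.02 t 2.65 open 0.7 F [ 0.1  0.4 -0. ] q [ 0.21  0.55 -0.46  1.93  0.36  0.74 -0.66]
  spin 1 x -0.1144
  move 9 x [0.0334, 0.0012, 0.0098]
  move 2 x [0.0, 0.0, 0.035]
tip [ 0.4987 -0.0016  0.2386] phi 1.3764 tilt 0.02 t 2.65 open 0.7 F [ 0.1  0.4 -0. ] q [ 0.21  0.55 -0.46  1.93  0.36  0.74 -0.66]
  spin 1 x -0.1144
  move 6 x [0.0337, 0.002, 0.0148]
  move 2 x [0.0, 0.0, 0.035]
```

>>> move_arm(rows=[[0, 0, 0, -0.114, 0], [0.0337, 0.002, 0.015, 0, 0], [0.0337, 0.002, 0.015, 0, 0], [0.0337, 0.002, 0.015, 0, 0], [0.0337, 0.002, 0.015, 0, 0], [0.0337, 0.002, 0.015, 0, 0], [0.0337, 0.002, 0.015, 0, 0], [0, 0, 0.035, 0, 0], [0, 0, 0.03, 0, 0], [0, 0, 0, 0, 0]])

```text
clock: 3.48
tool_pos: [0.5261, 0.1986, 0.2447]
eef_rot: [0.736, 0.677, -0.005, -0.001]
contact_force: [-0.7, -0.9, -0.6]
opening: 0.004
finger_force: 0.0
```

Run:
```python
from h import *
f=-.08+np.pi/2
plan((.5270,.1991,.062,f))
```

```text
tip [0.5246 0.1978 0.0787] phi 1.4868 tilt 0.57 t 3.48 open 0.4 F [-0.7 -0.9 -0.6] q [-0.26  0.86 -0.32  1.87  0.51  0.51 -1.01]
  spin 1 x -0.0040
  move 1 x [0.0015, 0.0023, 0.0167]
```

>>> move_arm(rows=[[0.001, 0.001, 0.006, 0, 0], [0, 0, 0.005, 0, 0], [0, 0, 0.002, 0, 0], [0, 0, 0.002, 0, 0], [0, 0, 0, 0, 0]])

```text
clock: 3.9
tool_pos: [0.5296, 0.1996, 0.2355]
eef_rot: [0.737, 0.676, 0.001, 0.0]
contact_force: [-1.0, -0.9, 0.0]
opening: 0.002
finger_force: 0.0
```

Run:
```python
from h import *
f=-.08+np.pi/2
plan((.5270,.1991,.062,f))
```

```text
tip [0.5298 0.1997 0.0695] phi 1.4841 tilt 0.08 t 3.9 open 0.2 F [-1.  -0.9  0. ] q [-0.27  0.88 -0.3   1.86  0.52  0.48 -1.02]
  spin 1 x -0.0067
  move 1 x [-0.0008, -0.0028, 0.0075]
```

>>> move_arm(rows=[[0, 0, 0, 0, 0], [0, 0, 0.002, 0, 0], [0, 0, 0.002, 0, 0], [0, 0, 0, 0, 0]])

```text
clock: 4.23
tool_pos: [0.5292, 0.1998, 0.2306]
eef_rot: [0.737, 0.676, -0.0, 0.0]
contact_force: [-0.6, -0.1, 0.4]
opening: 0.001
finger_force: 0.0
```

>>> move_arm(rows=[[0, 0, 0.002, 0, 0], [0, 0, 0, 0, 0]])

```text
clock: 4.4
tool_pos: [0.5293, 0.2001, 0.2305]
eef_rot: [0.737, 0.676, 0.001, 0.001]
contact_force: [-2.1, -1.2, 14.5]
opening: 0.006
finger_force: 7.5
```

>>> move_arm(rows=[[0, 0, 0.001, 0, 0], [0, 0, 0, 0, 0]])

```text
clock: 4.57
tool_pos: [0.5295, 0.2002, 0.2304]
eef_rot: [0.737, 0.676, 0.001, 0.001]
contact_force: [-3.2, -2.4, 22.6]
opening: 0.004
finger_force: 11.4
```

>>> move_arm(rows=[[0, 0, -0.001, 0, 0], [0, -0.003, 0, 0, 0], [0, -0.006, 0, 0, 0], [0, -0.008, 0, 0, 0], [0, -0.008, 0, 0, 0], [0, -0.008, 0, 0, 0], [0, -0.008, 0, 0, 0], [0, -0.008, 0, 0, 0], [0, -0.004, 0, 0, 0], [0, 0, 0, 0, 0]])

```text
clock: 5.4
tool_pos: [0.4769, 0.2052, 0.2304]
eef_rot: [0.737, 0.676, 0.002, 0.001]
contact_force: [-1.2, -0.2, 14.8]
opening: 0.004
finger_force: 7.5
```

Run:
```python
from h import *
plan((.4,.2,.07,1.4908))
s=snapshot("scene");save(s,"sc1");x=s["color"][...,::-1];cv2.imwrite("pics/sc1c.png",cv2.resize(x[140:260,280:440],None,fx=4,fy=4,interpolation=cv2.INTER_CUBIC))
s=snapshot("top");save(s,"t1");x=s["color"][...,::-1];cv2.imwrite("pics/t1c.png",cv2.resize(x[170:290,155:275],None,fx=4,fy=4,interpolation=cv2.INTER_CUBIC))
a=cv2.imread("pics/t1c.png");b=cv2.imread("pics/sc1c.png");b=cv2.resize(b,(640,480))[:, :310];cv2.imwrite("pics/m1.png",np.hstack([a,b]))
```

```text
tip [0.4776 0.2054 0.0644] phi 1.4855 tilt 0.24 t 5.4 open 0.4 F [-1.2 -0.2 14.8] q [-0.35  0.85 -0.23  2.01  0.55  0.34 -1.12]
  spin 1 x -0.0053
  move 3 x [-0.0039, -0.0256, -0.0019]
```

View pics/m1.png

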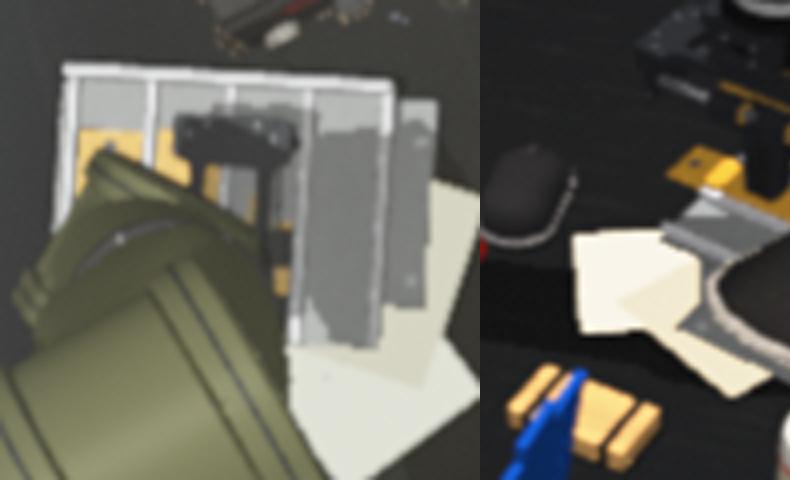

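The scene crop shows the plate sticking out over the rack's front edge (about (705,165)), so dragging works.

>>> move_arm(rows=[[0, -0.004, 0, 0, 0], [0, -0.005, 0, 0, 0], [0, 0, 0, 0, 0], [0, 0, -0.02, 0, 0], [0, 0, -0.035, 0, 0.088], [0, 0, -0.035, 0, 0.088], [0.01, -0.035, -0.02, 0, 0.088], [0.01, -0.035, 0, 0, 0.088], [0, 0, 0, 0, 0.088]])

```text
clock: 6.25
tool_pos: [0.3941, 0.2336, 0.3402]
eef_rot: [0.734, 0.679, -0.0, -0.001]
contact_force: [-0.5, -0.7, 0.0]
opening: 0.358
finger_force: 0.0
```

>>> move_arm(rows=[[0, 0, 0, -0.12, 0.065], [0, 0, 0, -0.12, 0.065], [0, 0, 0, -0.12, 0.065], [0, 0, 0, -0.12, 0.065], [0, 0, 0, -0.12, 0.065], [0, 0, 0, -0.12, 0.065], [0, 0, 0, -0.12, 0.065], [0, 0, 0, -0.12, 0.065], [0, 0, 0, -0.12, 0.065], [0, 0, 0, -0.12, 0.065]])

```text
clock: 7.08
tool_pos: [0.3995, 0.231, 0.3385]
eef_rot: [0.223, 0.975, -0.0, -0.0]
contact_force: [-0.7, 0.4, 0.1]
opening: 0.739
finger_force: 0.0
```

>>> move_arm(rows=[[0, 0, 0, -0.12, 0.065], [0, 0, 0, -0.12, 0.065], [0, 0, 0, -0.12, 0.065], [0, 0, 0, 0, 0.065]])

```text
clock: 7.42
tool_pos: [0.3996, 0.2308, 0.3383]
eef_rot: [0.047, 0.999, -0.0, -0.0]
contact_force: [0.3, -0.3, 0.5]
opening: 0.737
finger_force: 0.0
```

```bash
cat >> h.py <<'E'
def crop(cam,n,x0,y0,x1,y1,k):
    s=snapshot(cam); cv2.imwrite(f"pics/{n}.png",cv2.resize(np.ascontiguousarray(s["color"][y0:y1,x0:x1,::-1]),None,fx=k,fy=k,interpolation=cv2.INTER_CUBIC))
    np.save(n+".npy",pts(s)); return s
E
python3 - <<'E'
from h import *
plan((.4153,.2080,.12,np.pi-.08),(.4153,.2080,.057,np.pi-.08))
crop("top","t2",155,170,275,290,5)
s=crop("scene","s2",280,140,440,260,4)
a=cv2.imread("pics/t2.png");b=cv2.imread("pics/s2.png");
cv2.imwrite("pics/m2.png",np.hstack([a[:,150:500],cv2.resize(b,(640,600),interpolation=3)[:,190:]]))
E
```

```text
tip [0.3994 0.2308 0.1723] phi 3.0477 tilt 0.06 t 7.42 open 64.9 F [ 0.3 -0.3  0.5] q [-0.13  0.7  -0.81  2.09  0.82  0.69 -0.01]
  spin 1 x -0.0139
  move 2 x [-0.0088, -0.0107, 0.0262]
  move 2 x [0.0, 0.0, 0.0315]
```

View pics/m2.png

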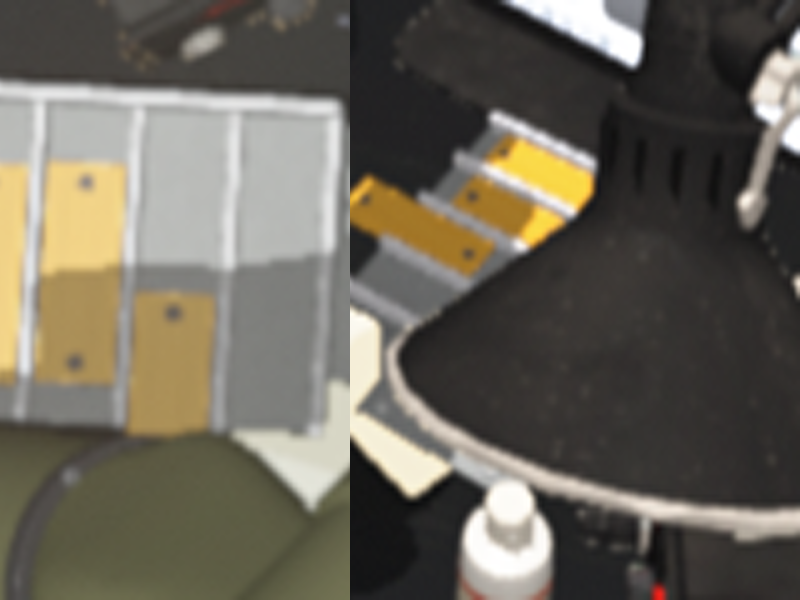

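The far hole at crop (323,312) shows the plate moved about 60 mm, giving roughly 43 mm overhang. Now gripping its sides.

>>> move_arm(rows=[[0, 0, 0, -0.014, 0.065], [-0.009, -0.0107, 0.0262, 0, 0.065], [-0.009, -0.0107, 0.0262, 0, 0.065], [0, 0, 0, 0, 0.065], [0, 0, 0.02, 0, 0.065], [0, 0, 0.02, 0, 0.065], [0, 0, 0.015, 0, 0.065], [0, 0, 0, 0, 0.065], [0, 0, 0, 0, 0.065]])

```text
clock: 8.27
tool_pos: [0.4154, 0.2091, 0.2319]
eef_rot: [0.041, 0.999, -0.0, -0.0]
contact_force: [-0.2, 0.9, -0.1]
opening: 0.737
finger_force: 0.0
```

Run:
```python
from h import *
plan((.4153,.2080,.055,np.pi-.08))
```

```text
tip [0.4153 0.2091 0.0659] phi 3.0593 tilt 0.01 t 8.27 open 64.9 F [-0.2  0.9 -0.1] q [-0.21  0.87 -0.58  2.16  1.16  0.48 -0.24]
  move 1 x [-0.0, -0.0011, 0.0109]
```

>>> move_arm(rows=[[0, -0.001, 0.006, 0, 0.065], [0, 0, 0.005, 0, 0.065], [0, 0, 0, 0, 0.065], [0, 0, 0, 0, 0.03], [0, 0, 0, 0, 0.03], [0, 0, 0, 0, 0.03], [0, 0, 0, 0, 0.03], [0, 0, 0, 0, 0.03]], newtons=35)

```text
clock: 8.93
tool_pos: [0.4156, 0.2073, 0.2205]
eef_rot: [0.041, 0.999, 0.0, 0.0]
contact_force: [0.9, 0.5, 1.4]
opening: 0.444
finger_force: 35.0
```

Run:
```python
from h import *
plan((.36,.2120,.08,np.pi-.08),(.41,.10,.14,np.pi-.08))
```

```text
tip [0.4157 0.2074 0.0545] phi 3.0588 tilt 0.02 t 8.93 open 39.1 F [0.9 0.5 1.4] q [-0.23  0.89 -0.55  2.16  1.21  0.45 -0.28]
  move 2 x [0.0279, 0.0001, -0.0127]
  move 4 x [-0.0147, -0.0269, -0.015]
```

>>> move_arm(rows=[[0, 0, -0.004, 0, 0.03], [0, 0, -0.008, 0, 0.03], [0, 0, -0.012, 0, 0.03], [0, 0, -0.02, 0, 0.03], [0, 0, -0.025, 0, 0.03], [0, 0, -0.025, 0, 0.03], [0, 0, -0.01, -0.1, 0.03], [0, 0, 0, -0.1, 0.03], [0, 0, 0, 0, 0.03]])

```text
clock: 9.68
tool_pos: [0.4156, 0.207, 0.325]
eef_rot: [-0.06, 0.998, 0.0, 0.0]
contact_force: [0.4, -0.7, -1.5]
opening: 0.441
finger_force: 35.0
```

Run:
```python
from h import *
plan((.4145,-.2095,.14,np.pi+.12),mx=.03)
```

```text
tip [0.4157 0.2071 0.159 ] phi -3.0223 tilt 0.05 t 9.68 open 38.8 F [ 0.4 -0.7 -1.5] q [-0.06  0.74 -0.83  2.1   0.89  0.7   0.2 ]
  move 14 x [0.0036, -0.0295, 0.0014]
```

>>> move_arm(rows=[[0.0036, -0.0295, 0.0014, 0, 0.03], [0.0036, -0.0295, 0.0014, 0, 0.03], [0.0036, -0.0295, 0.0014, 0, 0.03], [0.0036, -0.0295, 0.0014, 0, 0.03], [0.0036, -0.0295, 0.0014, 0, 0.03], [0.0036, -0.0295, 0.0014, 0, 0.03], [0.0036, -0.0295, 0.0014, 0, 0.03], [0.0036, -0.0295, 0.0014, 0, 0.03], [0.0036, -0.0295, 0.0014, 0, 0.03], [0.0036, -0.0295, 0.0014, 0, 0.03]])

```text
clock: 10.52
tool_pos: [0.4137, -0.0914, 0.3099]
eef_rot: [-0.057, 0.998, 0.0, -0.001]
contact_force: [0.9, 0.6, -1.4]
opening: 0.439
finger_force: 35.0
```

>>> move_arm(rows=[[0.0036, -0.0295, 0.0014, 0, 0.03], [0.0036, -0.0295, 0.0014, 0, 0.03], [0.0036, -0.0295, 0.0014, 0, 0.03], [0.0036, -0.0295, 0.0014, 0, 0.03], [0, 0, 0, 0, 0.03], [0, 0, 0, 0, 0.03]])

```text
clock: 11.02
tool_pos: [0.413, -0.2103, 0.304]
eef_rot: [-0.055, 0.998, 0.0, -0.001]
contact_force: [0.3, -0.1, -0.8]
opening: 0.442
finger_force: 35.0
```

Run:
```python
from h import *
plan((.4145,-.2095,.12,np.pi+.12),(.4145,-.2095,.0105,np.pi+.12))
crop("top","t3",325,180,445,300,5)
s=crop("scene","s3",190,210,340,335,4)
a=cv2.imread("pics/t3.png");b=cv2.imread("pics/s3.png")
cv2.imwrite("pics/m3.png",np.hstack([a[:500,150:],b[:,:450]])[:600,:800]) if 0 else cv2.imwrite("pics/m3.png",np.hstack([a[:500,200:500],b[:500,:500]]))
```

```text
tip [ 0.4127 -0.2103  0.138 ] phi -3.0311 tilt 0.1 t 11.02 open 38.9 F [ 0.3 -0.1 -0.8] q [ 0.87  0.78 -0.82  2.12  0.96  0.68  1.06]
  spin 1 x -0.0096
  move 1 x [-0.0018, 0.0005, 0.018]
  move 3 x [-0.0, 0.0, 0.0365]
```

View pics/m3.png

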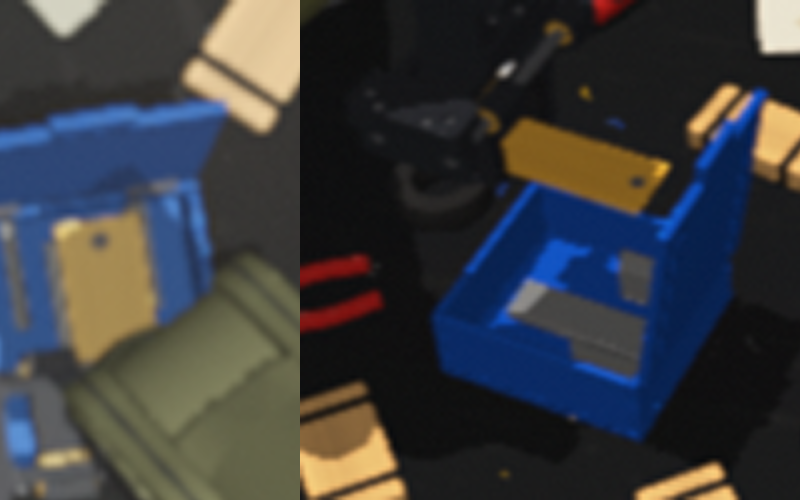

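The plate is held level over the case, with its far hole at crop (298,240). Checking the offset along its length.

Run:
```python
from h import *
s=snapshot("top")
P=ray(s,[(384.2,227.6)],.147)[0];c=np.array([np.cos(.12),np.sin(.12)])
print(P, 'centre',P[:2]-.045*c)
pc=P[:2]-.045*c; p,phi,M,st=pose(); print('grasp->centre', (pc-p[:2])@c,(pc-p[:2])@[-c[1],c[0]], 'centre-bed',(pc-[.4512,-.2051])@c)
```

```text
[ 0.49349248 -0.19796566  0.147     ] centre [ 0.44881609 -0.20335271]
grasp->centre 0.03523391004968369 -0.000259638959736078 centre-bed -0.00215759349727505
```

>>> move_arm(rows=[[-0.002, 0.0005, 0.015, -0.01, 0.03], [0, 0, 0.03, 0, 0.03], [0, 0, 0.03, 0, 0.03], [0, 0, 0.02, 0, 0.03], [0, 0, 0.015, 0, 0.03], [0, 0, 0.005, 0, 0.03], [0, 0, 0, 0, 0.03], [0, 0, 0, 0, 0.03]])

```text
clock: 11.83
tool_pos: [0.4161, -0.2072, 0.1903]
eef_rot: [-0.064, 0.998, 0.0, 0.0]
contact_force: [0.0, -0.9, -1.2]
opening: 0.443
finger_force: 35.0
```

Run:
```python
from h import *
plan((.4151,-.2095,.009,np.pi+.12))
```

```text
tip [ 0.4162 -0.2071  0.0243] phi -3.0129 tilt 0.03 t 11.83 open 39.0 F [ 0.  -0.9 -1.2] q [ 0.73  0.97 -0.61  2.16  1.38  0.5   0.7 ]
  spin 1 x 0.0087
  move 1 x [0.0014, -0.0022, 0.0153]
```

>>> move_arm(rows=[[0.0015, -0.002, 0.006, 0.008, 0.03], [0, 0, 0.005, 0, 0.03], [0, 0, 0.002, 0, 0.03], [0, 0, 0, 0, 0.03], [0, 0, 0, 0, 0.03]])

```text
clock: 12.25
tool_pos: [0.4149, -0.2102, 0.1772]
eef_rot: [-0.06, 0.998, -0.0, 0.001]
contact_force: [0.7, 0.7, 1.7]
opening: 0.441
finger_force: 35.0
```

Run:
```python
from h import *
plan((.4151,-.2095,.009,np.pi+.12))
```

```text
tip [ 0.4151 -0.2102  0.0112] phi -3.0223 tilt 0.07 t 12.25 open 38.9 F [0.7 0.7 1.7] q [ 0.73  0.99 -0.59  2.16  1.44  0.49  0.65]
  move 1 x [-0.0001, 0.0007, 0.0022]
```

>>> move_arm(rows=[[0, 0, 0.002, 0, 0.03], [0, 0, 0, 0, 0.03]])

```text
clock: 12.42
tool_pos: [0.4148, -0.2101, 0.1753]
eef_rot: [-0.06, 0.998, -0.0, 0.001]
contact_force: [0.2, -0.4, 5.1]
opening: 0.446
finger_force: 35.0
```

>>> move_arm(rows=[[0, 0, 0.001, 0, 0.03], [0, 0, 0, 0, 0.03]])

```text
clock: 12.58
tool_pos: [0.4147, -0.21, 0.175]
eef_rot: [-0.06, 0.998, -0.001, 0.001]
contact_force: [-0.5, -0.2, 13.8]
opening: 0.446
finger_force: 35.0
```

>>> move_arm(rows=[[0, 0, -0.001, 0, 0.045], [0, 0, 0, 0, 0.06], [0, 0, 0, 0, 0.06], [0, 0, 0, 0, 0.06], [0, 0, -0.01, 0, 0.06], [0, 0, -0.03, 0, 0.06], [0, 0, -0.035, 0, 0.06], [0, 0, -0.035, 0, 0], [0, 0, -0.02, 0, 0], [0, 0, 0, 0, 0]])

```text
clock: 13.42
tool_pos: [0.4154, -0.2102, 0.308]
eef_rot: [-0.059, 0.998, -0.001, 0.003]
contact_force: [0.3, -0.3, 0.1]
opening: 0.478
finger_force: 0.0
```

>>> move_arm(rows=[[0, 0, 0, 0.118, 0], [0, 0, 0, 0.118, 0], [0, 0, 0, 0.118, 0], [0, 0, 0, 0.118, 0], [0, 0, 0, 0.118, 0], [0, 0, 0, 0.118, 0], [0, 0, 0, 0.118, 0], [0, 0, 0, 0.118, 0], [0, 0, 0, 0.118, 0], [0, 0, 0, 0.118, 0]])

```text
clock: 14.25
tool_pos: [0.414, -0.2103, 0.3038]
eef_rot: [0.508, 0.861, -0.0, -0.001]
contact_force: [0.1, 0.1, -0.6]
opening: 0.002
finger_force: 0.0
```

>>> move_arm(rows=[[0, 0, 0, 0.118, 0], [0, 0, 0, 0.118, 0], [0, 0, 0, 0.118, 0], [0, 0, 0, 0.118, 0], [0, 0, 0, 0.118, 0], [0, 0, 0, 0, 0]])

```text
clock: 14.75
tool_pos: [0.4142, -0.2101, 0.3039]
eef_rot: [0.736, 0.677, -0.001, -0.0]
contact_force: [-0.0, -0.1, 0.1]
opening: 0.006
finger_force: 0.0
```

Run:
```python
from h import *
f=-.08+np.pi/2
plan((.48,.0,.15,f),(.5327,.2476,.12,f),(.5327,.2476,.08,f))
```

```text
tip [ 0.4139 -0.2101  0.1379] phi 1.488 tilt 0.11 t 14.75 open 0.5 F [-0.  -0.1  0.1] q [ 0.57  0.68 -0.31  2.13  0.51  0.41 -0.23]
  move 6 x [0.0358, 0.0082, -0.002]
  move 7 x [0.0359, 0.0047, 0.0043]
  move 2 x [0.0, 0.0, 0.02]
```

>>> move_arm(rows=[[0.0358, 0.0082, -0.002, 0, 0], [0.0358, 0.0082, -0.002, 0, 0], [0.0358, 0.0082, -0.002, 0, 0], [0.0358, 0.0082, -0.002, 0, 0], [0.0358, 0.0082, -0.002, 0, 0], [0.0358, 0.0082, -0.002, 0, 0], [0.0359, 0.0047, 0.0043, 0, 0], [0.0359, 0.0047, 0.0043, 0, 0], [0.0359, 0.0047, 0.0043, 0, 0], [0.0359, 0.0047, 0.0043, 0, 0]])

```text
clock: 15.58
tool_pos: [0.5107, 0.1432, 0.2985]
eef_rot: [0.734, 0.68, -0.001, 0.0]
contact_force: [-0.3, 0.1, -0.5]
opening: 0.006
finger_force: 0.0
```

>>> move_arm(rows=[[0.0359, 0.0047, 0.0043, 0, 0], [0.0359, 0.0047, 0.0043, 0, 0], [0.0359, 0.0047, 0.0043, 0, 0], [0, 0, 0, 0, 0], [0, 0, 0, 0, 0]])

```text
clock: 16.0
tool_pos: [0.5328, 0.2502, 0.2854]
eef_rot: [0.732, 0.681, -0.0, -0.001]
contact_force: [-0.4, -1.6, -0.6]
opening: 0.003
finger_force: 0.0
```

Run:
```python
from h import *
f=-.08+np.pi/2
plan((.5327,.2476,.08,f))
crop("top","t4",325,180,445,300,5)
```

```text
tip [0.5326 0.2503 0.1194] phi 1.4978 tilt 0.07 t 16.0 open 0.3 F [-0.4 -1.6 -0.6] q [-0.38  0.81 -0.24  1.78  0.31  0.59 -0.88]
  spin 1 x 0.0070
  move 2 x [-0.0013, 0.0001, 0.0197]
```

View pics/t4.png

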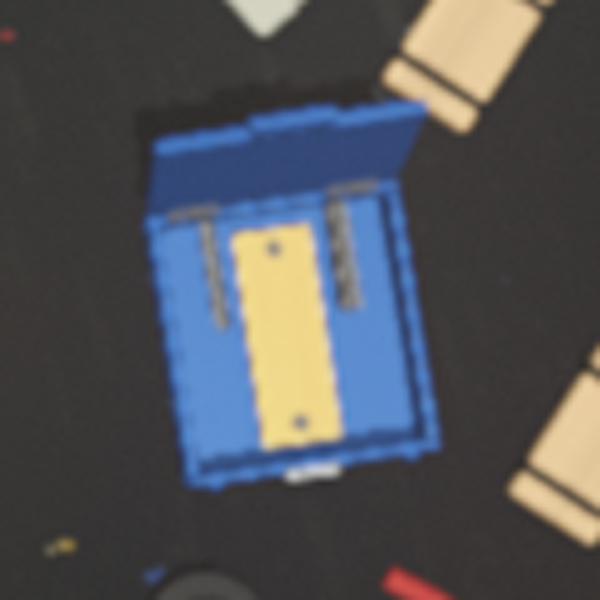

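Plate 1 lies lengthways on the bed, with its holes at crop (274,249) and (301,422).

>>> move_arm(rows=[[-0.001, 0, 0.02, 0.007, 0], [-0.001, 0, 0.02, 0, 0], [0, 0, 0.006, 0, 0], [0, 0, 0, 0, 0], [0, 0, 0, 0, 0]])

```text
clock: 16.47
tool_pos: [0.5335, 0.2447, 0.2407]
eef_rot: [0.737, 0.675, -0.001, 0.0]
contact_force: [-0.2, -0.2, -0.6]
opening: 0.008
finger_force: 0.0
```

Run:
```python
from h import *
f=-.08+np.pi/2
plan((.5327,.2476,.0645,f))
s=snapshot("top")
P=ray(s,[(325+(x+.5)/5-.5,180+(y+.5)/5-.5) for x,y in [(274,249),(301,422)]],.017)[:,:2]
d=P[0]-P[1];print(P.mean(0),np.arctan2(d[1],d[0]),(P.mean(0)-[.4512,-.2051]))
```

```text
tip [0.5335 0.2445 0.0747] phi 1.483 tilt 0.07 t 16.47 open 0.7 F [-0.2 -0.2 -0.6] q [-0.39  0.88 -0.2   1.8   0.33  0.5  -0.9 ]
  spin 1 x -0.0078
  move 1 x [0.003, -0.001, 0.0102]
[ 0.45088766 -0.20492825] 0.12635763237242736 [-0.00031234  0.00017175]
```

>>> move_arm(rows=[[0.003, -0.001, 0.005, -0.008, 0], [0, 0, 0.003, 0, 0], [0, 0, 0.002, 0, 0], [0, 0, 0, 0, 0]])

```text
clock: 16.85
tool_pos: [0.5326, 0.2492, 0.2306]
eef_rot: [0.734, 0.679, 0.0, 0.0]
contact_force: [0.0, 0.7, 0.2]
opening: 0.009
finger_force: 0.0
```

>>> move_arm(rows=[[0, 0, 0.001, 0, 0], [0, 0, 0, 0, 0]])

```text
clock: 17.02
tool_pos: [0.5327, 0.2491, 0.2305]
eef_rot: [0.734, 0.679, 0.0, 0.0]
contact_force: [-1.1, -0.5, 6.8]
opening: 0.01
finger_force: 3.3
```

>>> move_arm(rows=[[0, 0, 0.001, 0, 0], [0, 0, 0, 0, 0]])

```text
clock: 17.18
tool_pos: [0.5328, 0.2492, 0.2305]
eef_rot: [0.734, 0.679, 0.001, 0.0]
contact_force: [-2.5, -0.8, 14.3]
opening: 0.008
finger_force: 7.0
```

>>> move_arm(rows=[[0, -0.003, 0, 0, 0], [0, -0.006, 0, 0, 0], [0, -0.008, 0, 0, 0], [0, -0.008, 0, 0, 0], [0, -0.008, 0, 0, 0], [0, -0.008, 0, 0, 0], [0, -0.008, 0, 0, 0], [0, -0.008, 0, 0, 0], [0, -0.004, 0, 0, 0], [0, 0, 0, 0, 0]])

```text
clock: 18.02
tool_pos: [0.4723, 0.2547, 0.2304]
eef_rot: [0.734, 0.679, 0.002, 0.0]
contact_force: [-1.6, -0.1, 14.5]
opening: 0.006
finger_force: 6.9
```

Run:
```python
from h import *
f=-.08+np.pi/2
plan((.4710,.2525,.0645,f))
```

```text
tip [0.473  0.2551 0.0644] phi 1.4927 tilt 0.26 t 18.02 open 0.6 F [-1.6 -0.1 14.5] q [-0.49  0.85 -0.15  1.96  0.34  0.35 -0.99]
  move 1 x [-0.0028, -0.0018, -0.0001]
```

>>> move_arm(rows=[[0, -0.002, 0, 0, 0], [0, 0, 0, 0, 0], [0, 0, -0.02, 0, 0], [0, 0, -0.035, 0, 0.065], [0, 0, -0.035, 0, 0.065], [0, -0.03, -0.015, 0, 0.065], [0, -0.03, 0, 0, 0.065], [0, 0, 0, 0, 0.065], [0, 0, 0, -0.12, 0.065], [0, 0, 0, -0.12, 0.065]])

```text
clock: 18.85
tool_pos: [0.4096, 0.2588, 0.3339]
eef_rot: [0.645, 0.764, -0.0, 0.0]
contact_force: [-0.4, 0.0, 0.2]
opening: 0.509
finger_force: 0.0
```

>>> move_arm(rows=[[0, 0, 0, -0.12, 0.065], [0, 0, 0, -0.12, 0.065], [0, 0, 0, -0.12, 0.065], [0, 0, 0, -0.12, 0.065], [0, 0, 0, -0.12, 0.065], [0, 0, 0, -0.12, 0.065], [0, 0, 0, -0.12, 0.065], [0, 0, 0, -0.12, 0.065], [0, 0, 0, -0.12, 0.065], [0, 0, 0, -0.12, 0.065]])

```text
clock: 19.68
tool_pos: [0.4103, 0.2584, 0.3335]
eef_rot: [0.102, 0.995, -0.0, 0.0]
contact_force: [-0.4, 0.3, -0.1]
opening: 0.733
finger_force: 0.0
```

>>> move_arm(rows=[[0, 0, 0, -0.12, 0.065], [0, 0, 0, 0, 0.065], [0, 0, 0, 0, 0.065]])

```text
clock: 19.93
tool_pos: [0.4103, 0.2584, 0.3334]
eef_rot: [0.047, 0.999, -0.0, -0.0]
contact_force: [-0.2, -0.3, 0.0]
opening: 0.739
finger_force: 0.0
```

Run:
```python
from h import *
f=np.pi-.08
plan((.42,.2566,.12,f),(.42,.2566,.075,f))
s=crop("top","t5",155,170,275,290,5)
x=s["color"][170:290,155:275].astype(int); yel=(x[...,0]-x[...,2]>50)&(x[...,0]>100)
# plate back ends per column
for c in (26,46,66): 
    rows=np.where(yel[:,c-3:c+4].mean(1)>.5)[0]; print(c+155, rows.min()+170 if len(rows) else None, rows.max()+170 if len(rows) else None)
```

```text
tip [0.4102 0.2584 0.1674] phi 3.048 tilt 0.03 t 19.93 open 65.1 F [-0.2 -0.3  0. ] q [-0.25  0.7  -0.67  2.04  0.72  0.65  0.08]
  spin 1 x -0.0136
  move 2 x [-0.005, -0.0005, 0.0237]
  move 2 x [0.0, 0.0, 0.0225]
181 203 246
201 227 255
221 None None
```

>>> move_arm(rows=[[-0.005, -0.0005, 0.024, -0.014, 0.065], [-0.005, -0.0005, 0.024, 0, 0.065], [0, 0, 0.022, 0, 0.065], [0, 0, 0.022, 0, 0.065], [0, 0, 0, 0, 0.065], [0, 0, 0, 0, 0.065]])

```text
clock: 20.48
tool_pos: [0.4196, 0.2569, 0.2412]
eef_rot: [0.038, 0.999, -0.001, -0.001]
contact_force: [0.3, 0.1, -0.0]
opening: 0.74
finger_force: 0.0
```

Run:
```python
from h import *
f=np.pi-.08
plan((.42,.2566,.0545,f))
```

```text
tip [0.4195 0.2566 0.0752] phi 3.0651 tilt 0.12 t 20.48 open 65.2 F [ 0.3  0.1 -0. ] q [-0.35  0.85 -0.49  2.08  0.93  0.46 -0.07]
  move 1 x [-0.0005, 0.0001, 0.0207]
```

>>> move_arm(rows=[[0, 0, 0.01, 0, 0.065], [0, 0, 0.008, 0, 0.065], [0, 0, 0.003, 0, 0.065], [0, 0, 0, 0, 0.065], [0, 0, 0, 0, 0.03], [0, 0, 0, 0, 0.03], [0, 0, 0, 0, 0.03], [0, 0, 0, 0, 0.03], [0, 0, 0, 0, 0.03]])

```text
clock: 21.23
tool_pos: [0.42, 0.2568, 0.2208]
eef_rot: [0.038, 0.999, 0.0, 0.0]
contact_force: [0.8, 0.6, 1.4]
opening: 0.443
finger_force: 35.0
```

>>> move_arm(rows=[[0, 0, -0.004, 0, 0.03], [0, 0, -0.008, 0, 0.03], [0, 0, -0.012, 0, 0.03], [0, 0, -0.02, 0, 0.03], [0, 0, -0.025, 0, 0.03], [0, 0, -0.025, 0, 0.03], [0, 0, -0.01, -0.1, 0.03], [0, 0, 0, -0.1, 0.03], [0, 0, 0, 0, 0.03]])

```text
clock: 21.98
tool_pos: [0.42, 0.2565, 0.3258]
eef_rot: [-0.063, 0.998, 0.0, 0.001]
contact_force: [-0.9, 0.3, -1.4]
opening: 0.443
finger_force: 35.0
```

Run:
```python
from h import *
plan((.4151,-.2097,.12,np.pi+.12),mx=.03)
```

```text
tip [0.4202 0.2567 0.1598] phi -3.0153 tilt 0.08 t 21.98 open 39.0 F [-0.9  0.3 -1.4] q [-0.21  0.73 -0.72  2.02  0.78  0.68  0.26]
  spin 1 x 0.0063
  move 16 x [0.0038, -0.0289, 0.0025]
```

>>> move_arm(rows=[[0.0038, -0.0289, 0.0015, 0.006, 0.03], [0.0038, -0.0289, 0.0015, 0, 0.03], [0.0038, -0.0289, 0.0015, 0, 0.03], [0.0038, -0.0289, 0.0015, 0, 0.03], [0.0038, -0.0289, 0.0015, 0, 0.03], [0.0038, -0.0289, 0.0015, 0, 0.03], [0.0038, -0.0289, 0.0015, 0, 0.03], [0.0038, -0.0289, 0.0015, 0, 0.03], [0.0038, -0.0289, 0.0015, 0, 0.03], [0.0038, -0.0289, 0.0015, 0, 0.03]])

```text
clock: 22.82
tool_pos: [0.416, -0.0361, 0.3095]
eef_rot: [-0.058, 0.998, -0.0, -0.0]
contact_force: [0.5, 0.8, -1.2]
opening: 0.443
finger_force: 35.0
```

>>> move_arm(rows=[[0.0038, -0.0289, 0.0015, 0, 0.03], [0.0038, -0.0289, 0.0015, 0, 0.03], [0.0038, -0.0289, 0.0015, 0, 0.03], [0.0038, -0.0289, 0.0015, 0, 0.03], [0.0038, -0.0289, 0.0015, 0, 0.03], [0.0038, -0.0289, 0.0015, 0, 0.03], [0, 0, 0, 0, 0.03], [0, 0, 0, 0, 0.03]])

```text
clock: 23.48
tool_pos: [0.4135, -0.2111, 0.3002]
eef_rot: [-0.056, 0.998, 0.0, -0.001]
contact_force: [0.2, 0.3, -1.4]
opening: 0.441
finger_force: 35.0
```

Run:
```python
from h import *
plan((.4151,-.2097,.035,np.pi+.12))
s=crop("top","t6",325,180,445,300,5); p=pose()[0]
x=s["color"].astype(int); yel=((x[...,0]-x[...,2]>45)&(x[...,0]>90)).astype(np.uint8)[200:260,365:405]
v,u=np.where(yel); print(len(u),u.min()+365,u.max()+365,v.min()+200)
vv=v.min()+2; c=[u[v==k].mean()+365 for k in (v.min()+1,v.min()+3,v.min()+6)]; print(c)
P=ray(s,[(c[0],v.min()+200)],p[2]+.01)[0]; k=np.array([np.cos(.12),np.sin(.12)]); print('end-grasp',(P[:2]-p[:2])@k,(P[:2]-p[:2])@[-k[1],k[0]])
```

```text
tip [ 0.4133 -0.2111  0.1342] phi -3.0301 tilt 0.07 t 23.48 open 38.8 F [ 0.2  0.3 -1.4] q [ 0.81  0.76 -0.71  2.12  0.91  0.6   1.12]
  spin 1 x -0.0085
  move 3 x [-0.0006, 0.0004, 0.0331]
540 372 395 222
[np.float64(390.0), np.float64(384.5), np.float64(382.2)]
end-grasp 0.09160497712500618 -0.01380852272034674
```

View pics/t6.png

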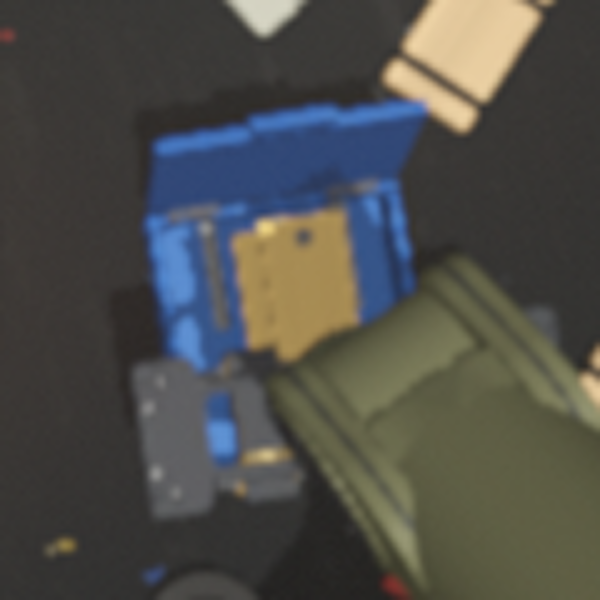

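The held plate sits level above the first, with its hole at (304,237) and the grip about 36.6 mm from its centre. Lowering.

>>> move_arm(rows=[[-0.001, 0.0005, 0.025, -0.008, 0.03], [0, 0, 0.025, 0, 0.03], [0, 0, 0.025, 0, 0.03], [0, 0, 0.02, 0, 0.03], [0, 0, 0.01, 0, 0.03], [0, 0, 0, 0, 0.03], [0, 0, 0, 0, 0.03]])

```text
clock: 24.12
tool_pos: [0.4155, -0.2073, 0.1957]
eef_rot: [-0.064, 0.998, 0.001, -0.0]
contact_force: [0.2, 0.9, -0.5]
opening: 0.442
finger_force: 35.0
```

Run:
```python
from h import *
plan((.4148,-.2095,.014,np.pi+.12))
```

```text
tip [ 0.4154 -0.2072  0.0297] phi -3.0131 tilt 0.07 t 24.12 open 39.0 F [ 0.2  0.9 -0.5] q [ 0.65  0.93 -0.46  2.17  1.3   0.38  0.77]
  spin 1 x 0.0085
  move 1 x [0.0009, -0.0023, 0.0157]
```

>>> move_arm(rows=[[0.001, -0.002, 0.007, 0.008, 0.03], [0, 0, 0.005, 0, 0.03], [0, 0, 0.002, 0, 0.03], [0, 0, 0, 0, 0.03], [0, 0, 0, 0, 0.03]])

```text
clock: 24.53
tool_pos: [0.4148, -0.2105, 0.1825]
eef_rot: [-0.059, 0.998, 0.0, 0.001]
contact_force: [0.4, 2.2, 1.1]
opening: 0.442
finger_force: 35.7
```

>>> move_arm(rows=[[0, 0, 0.001, 0, 0.03], [0, 0, 0, 0, 0.03]])

```text
clock: 24.7
tool_pos: [0.4148, -0.2104, 0.1818]
eef_rot: [-0.059, 0.998, 0.0, 0.001]
contact_force: [-0.8, 1.3, 11.0]
opening: 0.445
finger_force: 39.6
```

>>> move_arm(rows=[[0, 0, 0.001, 0, 0.03], [0, 0, 0, 0, 0.03]])

```text
clock: 24.87
tool_pos: [0.4149, -0.2106, 0.1806]
eef_rot: [-0.059, 0.998, 0.0, 0.001]
contact_force: [0.4, 1.8, 6.2]
opening: 0.442
finger_force: 35.0
```

Run:
```python
from h import *
plan((.4148,-.2095,.0133,np.pi+.12))
```

```text
tip [ 0.4152 -0.2105  0.0146] phi -3.0228 tilt 0.12 t 24.87 open 39.0 F [0.4 1.8 6.2] q [ 0.63  0.95 -0.43  2.17  1.39  0.35  0.69]
  move 1 x [0.0003, 0.0011, 0.0013]
```

>>> move_arm(rows=[[0, 0, 0.001, 0, 0.03], [0, 0, 0, 0, 0.03], [0, 0, 0, 0, 0.03]])

```text
clock: 25.12
tool_pos: [0.4149, -0.2106, 0.1795]
eef_rot: [-0.059, 0.998, 0.0, 0.001]
contact_force: [-0.7, 0.9, 7.8]
opening: 0.443
finger_force: 35.0
```

>>> move_arm(rows=[[0, 0, 0.001, 0, 0.03], [0, 0, 0, 0, 0.03], [0, 0, 0, 0, 0.03]])

```text
clock: 25.37
tool_pos: [0.4149, -0.2107, 0.1785]
eef_rot: [-0.059, 0.998, 0.0, 0.001]
contact_force: [-0.5, 1.0, 7.4]
opening: 0.449
finger_force: 35.0
```

>>> move_arm(rows=[[0, 0, 0, 0, 0.045], [0, 0, 0, 0, 0.06], [0, 0, 0, 0, 0.06], [0, 0, 0, 0, 0.06], [0, 0, -0.01, 0, 0.06], [0, 0, -0.03, 0, 0.06], [0, 0, -0.035, 0, 0.06], [0, 0, -0.035, 0, 0], [0, 0, -0.02, 0, 0], [0, 0, 0, 0, 0]])

```text
clock: 26.2
tool_pos: [0.4154, -0.2112, 0.311]
eef_rot: [-0.059, 0.998, -0.001, 0.003]
contact_force: [0.6, -0.4, 0.1]
opening: 0.474
finger_force: 0.0
```

>>> move_arm(rows=[[0, 0, 0, 0.118, 0], [0, 0, 0, 0.118, 0], [0, 0, 0, 0.118, 0], [0, 0, 0, 0.118, 0], [0, 0, 0, 0.118, 0], [0, 0, 0, 0.118, 0], [0, 0, 0, 0.118, 0], [0, 0, 0, 0.118, 0], [0, 0, 0, 0.118, 0], [0, 0, 0, 0.118, 0]])

```text
clock: 27.03
tool_pos: [0.4141, -0.2111, 0.3068]
eef_rot: [0.509, 0.861, -0.0, -0.001]
contact_force: [-0.3, -0.2, 0.3]
opening: 0.001
finger_force: 0.0
```

>>> move_arm(rows=[[0, 0, 0, 0.118, 0], [0, 0, 0, 0.118, 0], [0, 0, 0, 0.118, 0], [0, 0, 0, 0.118, 0], [0, 0, 0, 0.118, 0], [0, 0, 0, 0, 0]])

```text
clock: 27.53
tool_pos: [0.4143, -0.2109, 0.307]
eef_rot: [0.736, 0.677, -0.001, -0.0]
contact_force: [0.2, 0.1, 0.8]
opening: -0.002
finger_force: 0.0
```

Run:
```python
from h import *
f=-.08+np.pi/2
plan((.48,.0,.15,f),(.5337,.2969,.12,f))
```

```text
tip [ 0.414 -0.211  0.141] phi 1.487 tilt 0.09 t 27.53 open -0.2 F [0.2 0.1 0.8] q [ 0.51  0.66 -0.22  2.13  0.36  0.38 -0.09]
  move 6 x [0.0359, 0.0082, -0.0015]
  move 8 x [0.0375, 0.0037, 0.0038]
```

>>> move_arm(rows=[[0.0358, 0.0082, -0.002, 0, 0], [0.0358, 0.0082, -0.002, 0, 0], [0.0358, 0.0082, -0.002, 0, 0], [0.0358, 0.0082, -0.002, 0, 0], [0.0358, 0.0082, -0.002, 0, 0], [0.0358, 0.0082, -0.002, 0, 0], [0.0372, 0.0037, 0.0038, 0, 0], [0.0372, 0.0037, 0.0038, 0, 0], [0.0372, 0.0037, 0.0038, 0, 0], [0.0372, 0.0037, 0.0038, 0, 0]])

```text
clock: 28.37
tool_pos: [0.5075, 0.1479, 0.3036]
eef_rot: [0.734, 0.679, -0.001, 0.0]
contact_force: [0.2, -0.9, -0.3]
opening: 0.003
finger_force: 0.0
```

>>> move_arm(rows=[[0.0372, 0.0037, 0.0038, 0, 0], [0.0372, 0.0037, 0.0038, 0, 0], [0.0372, 0.0037, 0.0038, 0, 0], [0.0372, 0.0037, 0.0038, 0, 0], [0, 0, 0, 0, 0], [0, 0, 0, 0, 0]])

```text
clock: 28.87
tool_pos: [0.5336, 0.296, 0.288]
eef_rot: [0.733, 0.681, -0.0, -0.0]
contact_force: [0.2, -1.1, -0.2]
opening: 0.004
finger_force: 0.0
```

Run:
```python
from h import *
f=-.08+np.pi/2
plan((.5337,.2969,.07,f))
crop("top","t7",285,180,425,300,5)
```

```text
tip [0.5334 0.296  0.122 ] phi 1.4972 tilt 0.06 t 28.87 open 0.4 F [ 0.2 -1.1 -0.2] q [-0.52  0.82 -0.11  1.71  0.14  0.62 -0.78]
  spin 1 x 0.0064
  move 2 x [0.0004, 0.0001, 0.026]
```

View pics/t7.png

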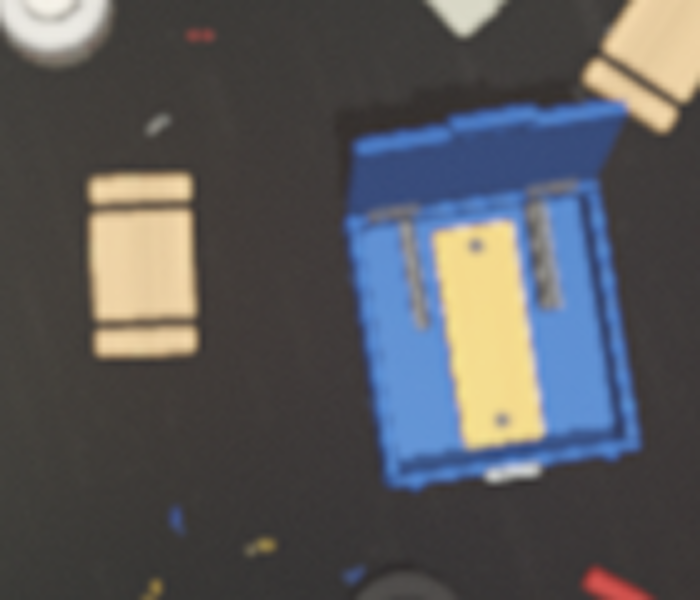

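The stack is neat, holes at (476,246) and (503,420). The board has been knocked aside and now has corners (90,175), (192,174), (198,354) and (95,356). On to the third plate.

>>> move_arm(rows=[[0, 0, 0.02, 0.006, 0], [0, 0, 0.02, 0, 0], [0, 0, 0.01, 0, 0], [0, 0, 0, 0, 0], [0, 0, 0, 0, 0]])

```text
clock: 29.33
tool_pos: [0.5345, 0.292, 0.2389]
eef_rot: [0.737, 0.675, -0.001, 0.0]
contact_force: [-0.8, 0.2, -0.0]
opening: 0.003
finger_force: 0.0
```

Run:
```python
from h import *
f=-.08+np.pi/2
plan((.5337,.2969,.0645,f))
s=snapshot("top")
B=lambda L,z:ray(s,[(285+(x+.5)/5-.5,180+(y+.5)/5-.5) for x,y in L],z)[:,:2]
P=B([(476,246),(503,420)],.021);d=P[0]-P[1];print(P.mean(0)-[.4512,-.2051],np.arctan2(d[1],d[0]))
P=B([(90,175),(192,174),(198,354),(95,356)],.018);d=P[0]+P[1]-P[2]-P[3];print('board',P.mean(0),np.arctan2(d[1],d[0]))
```

```text
tip [0.5344 0.2917 0.0729] phi 1.483 tilt 0.11 t 29.33 open 0.3 F [-0.8  0.2 -0. ] q [-0.52  0.89 -0.1   1.73  0.15  0.52 -0.8 ]
  spin 1 x -0.0078
  move 1 x [0.0051, -0.0011, 0.0084]
[ 0.0008788  -0.00047998] 0.1254449650791616
board [ 0.4914084  -0.03009087] 0.006276781229672238
```

>>> move_arm(rows=[[0.004, -0.001, 0.004, -0.008, 0], [0, 0, 0.002, 0, 0], [0, 0, 0.002, 0, 0], [0, 0, 0, 0, 0]])

```text
clock: 29.72
tool_pos: [0.5337, 0.2975, 0.2311]
eef_rot: [0.734, 0.679, -0.0, 0.0]
contact_force: [0.3, 0.6, 0.7]
opening: -0.0
finger_force: 0.0
```

>>> move_arm(rows=[[0, 0, 0.001, 0, 0], [0, 0, 0, 0, 0]])

```text
clock: 29.88
tool_pos: [0.5339, 0.2974, 0.2306]
eef_rot: [0.734, 0.679, 0.0, 0.0]
contact_force: [-0.1, -0.4, 2.0]
opening: 0.005
finger_force: 1.2
```

>>> move_arm(rows=[[0, 0, 0.001, 0, 0], [0, 0, 0, 0, 0]])

```text
clock: 30.05
tool_pos: [0.534, 0.2975, 0.2305]
eef_rot: [0.734, 0.679, 0.001, 0.0]
contact_force: [-1.3, -0.9, 8.9]
opening: 0.005
finger_force: 4.6
```

>>> move_arm(rows=[[0, -0.003, 0.0007, 0, 0], [0, -0.006, 0, 0, 0], [0, -0.008, 0, 0, 0], [0, -0.008, 0, 0, 0], [0, -0.008, 0, 0, 0], [0, -0.008, 0, 0, 0], [0, -0.008, 0, 0, 0], [0, -0.008, 0, 0, 0], [0, -0.004, 0, 0, 0], [0, 0, 0, 0, 0]])

```text
clock: 30.88
tool_pos: [0.4736, 0.3032, 0.2305]
eef_rot: [0.734, 0.679, 0.003, 0.0]
contact_force: [-0.6, 0.0, 14.8]
opening: 0.008
finger_force: 6.7
```

Run:
```python
from h import *
f=-.08+np.pi/2
plan((.474,.3023,.0645,f))
```

```text
tip [0.4743 0.3037 0.0645] phi 1.4924 tilt 0.29 t 30.88 open 0.7 F [-0.6  0.  14.8] q [-0.61  0.87 -0.07  1.89  0.15  0.39 -0.87]
  move 1 x [-0.0014, -0.0002, -0.0]
```

>>> move_arm(rows=[[0, 0, 0, 0, 0], [0, 0, -0.02, 0, 0], [0, 0, -0.035, 0, 0.065], [0, 0, -0.035, 0, 0.065], [0, -0.03, -0.015, 0, 0.065], [0, -0.03, 0, 0, 0.065], [0, 0, 0, 0, 0.065], [0, 0, 0, -0.12, 0.065], [0, 0, 0, -0.12, 0.065], [0, 0, 0, -0.12, 0.065]])

```text
clock: 31.72
tool_pos: [0.4132, 0.307, 0.3335]
eef_rot: [0.599, 0.801, -0.0, 0.0]
contact_force: [0.9, -0.3, -0.1]
opening: 0.589
finger_force: 0.0
```

>>> move_arm(rows=[[0, 0, 0, -0.12, 0.065], [0, 0, 0, -0.12, 0.065], [0, 0, 0, -0.12, 0.065], [0, 0, 0, -0.12, 0.065], [0, 0, 0, -0.12, 0.065], [0, 0, 0, -0.12, 0.065], [0, 0, 0, -0.12, 0.065], [0, 0, 0, -0.12, 0.065], [0, 0, 0, -0.12, 0.065], [0, 0, 0, -0.12, 0.065]])

```text
clock: 32.55
tool_pos: [0.4135, 0.3067, 0.3333]
eef_rot: [0.042, 0.999, -0.0, 0.0]
contact_force: [-0.2, -0.4, -0.2]
opening: 0.737
finger_force: 0.0
```

>>> move_arm(rows=[[0, 0, 0, 0, 0.065], [0, 0, 0, 0, 0.065]])

```text
clock: 32.72
tool_pos: [0.4134, 0.3066, 0.3332]
eef_rot: [0.047, 0.999, -0.0, -0.0]
contact_force: [0.2, -1.2, 0.7]
opening: 0.735
finger_force: 0.0
```

Run:
```python
from h import *
f=np.pi-.08
plan((.423,.3058,.12,f),(.423,.3058,.075,f))
s=snapshot("top")
x=s["color"][170:290,155:275].astype(int); yel=(x[...,0]-x[...,2]>50)&(x[...,0]>100)
rows=np.where(yel[:,23:30].mean(1)>.5)[0]; print(rows.min()+170,rows.max()+170)
```

```text
tip [0.4134 0.3066 0.1672] phi 3.048 tilt 0.03 t 32.72 open 64.8 F [ 0.2 -1.2  0.7] q [-0.4   0.7  -0.54  1.96  0.58  0.64  0.17]
  spin 1 x -0.0136
  move 2 x [-0.0048, -0.0, 0.0236]
  move 2 x [0.0, 0.0, 0.0225]
227 254
```

>>> move_arm(rows=[[-0.005, 0, 0.024, -0.014, 0.065], [-0.005, 0, 0.024, 0, 0.065], [0, 0, 0.022, 0, 0.065], [0, 0, 0.022, 0, 0.065], [0, 0, 0, 0, 0.065], [0, 0, 0, 0, 0.065]])

```text
clock: 33.27
tool_pos: [0.4228, 0.3061, 0.2411]
eef_rot: [0.038, 0.999, -0.001, -0.001]
contact_force: [0.1, 0.6, 0.2]
opening: 0.739
finger_force: 0.0
```

Run:
```python
from h import *
f=np.pi-.08
plan((.423,.3058,.0575,f))
```

```text
tip [0.4226 0.3058 0.0751] phi 3.065 tilt 0.12 t 33.27 open 65.1 F [0.1 0.6 0.2] q [-0.48  0.85 -0.4   1.99  0.73  0.45  0.07]
  move 1 x [-0.0004, -0.0, 0.0176]
```

>>> move_arm(rows=[[0, 0, 0.009, 0, 0.065], [0, 0, 0.006, 0, 0.065], [0, 0, 0.0025, 0, 0.065], [0, 0, 0, 0, 0.065], [0, 0, 0, 0, 0.03], [0, 0, 0, 0, 0.03], [0, 0, 0, 0, 0.03], [0, 0, 0, 0, 0.03], [0, 0, 0, 0, 0.03]])

```text
clock: 34.02
tool_pos: [0.4232, 0.3061, 0.2242]
eef_rot: [0.038, 0.999, 0.0, 0.0]
contact_force: [-0.7, 0.3, 1.6]
opening: 0.44
finger_force: 35.0
```

>>> move_arm(rows=[[0, 0, -0.004, 0, 0.03], [0, 0, -0.008, 0, 0.03], [0, 0, -0.012, 0, 0.03], [0, 0, -0.02, 0, 0.03], [0, 0, -0.025, 0, 0.03], [0, 0, -0.025, 0, 0.03], [0, 0, -0.01, -0.1, 0.03], [0, 0, 0, -0.1, 0.03], [0, 0, 0, 0, 0.03]])

```text
clock: 34.77
tool_pos: [0.4233, 0.3059, 0.3293]
eef_rot: [-0.063, 0.998, 0.0, 0.001]
contact_force: [0.1, 0.0, -2.4]
opening: 0.44
finger_force: 35.0
```

Run:
```python
from h import *
plan((.4155,-.2095,.13,np.pi+.12),mx=.03)
```

```text
tip [0.4235 0.306  0.1633] phi -3.0153 tilt 0.1 t 34.77 open 38.8 F [ 0.1  0.  -2.4] q [-0.35  0.73 -0.6   1.94  0.64  0.68  0.34]
  spin 1 x 0.0063
  move 18 x [0.0039, -0.0284, 0.0019]
```

>>> move_arm(rows=[[0.0039, -0.0284, 0.0015, 0.006, 0.03], [0.0039, -0.0284, 0.0015, 0, 0.03], [0.0039, -0.0284, 0.0015, 0, 0.03], [0.0039, -0.0284, 0.0015, 0, 0.03], [0.0039, -0.0284, 0.0015, 0, 0.03], [0.0039, -0.0284, 0.0015, 0, 0.03], [0.0039, -0.0284, 0.0015, 0, 0.03], [0.0039, -0.0284, 0.0015, 0, 0.03], [0.0039, -0.0284, 0.0015, 0, 0.03], [0.0039, -0.0284, 0.0015, 0, 0.03]])

```text
clock: 35.6
tool_pos: [0.4177, 0.0181, 0.313]
eef_rot: [-0.058, 0.998, -0.0, -0.0]
contact_force: [1.2, 0.3, -0.8]
opening: 0.439
finger_force: 35.0
```

>>> move_arm(rows=[[0.0039, -0.0284, 0.0015, 0, 0.03], [0.0039, -0.0284, 0.0015, 0, 0.03], [0.0039, -0.0284, 0.0015, 0, 0.03], [0.0039, -0.0284, 0.0015, 0, 0.03], [0.0039, -0.0284, 0.0015, 0, 0.03], [0.0039, -0.0284, 0.0015, 0, 0.03], [0.0039, -0.0284, 0.0015, 0, 0.03], [0.0039, -0.0284, 0.0015, 0, 0.03], [0, 0, 0, 0, 0.03], [0, 0, 0, 0, 0.03]])

```text
clock: 36.43
tool_pos: [0.4132, -0.2115, 0.3007]
eef_rot: [-0.056, 0.998, -0.0, -0.001]
contact_force: [0.5, 0.6, -2.3]
opening: 0.44
finger_force: 35.0
```

Run:
```python
from h import *
plan((.4155,-.2095,.038,np.pi+.12))
s=crop("top","t8",325,180,445,300,5); s2=crop("scene","s8",190,210,340,335,4)
a=cv2.imread("pics/t8.png");b=cv2.imread("pics/s8.png")
cv2.imwrite("pics/m8.png",np.hstack([a[:500,100:400],b[:500,:500]]))
```

```text
tip [ 0.413  -0.2115  0.1347] phi -3.0303 tilt 0.06 t 36.43 open 38.8 F [ 0.5  0.6 -2.3] q [ 0.75  0.73 -0.61  2.12  0.83  0.54  1.2 ]
  spin 1 x -0.0087
  move 3 x [-0.0009, 0.0006, 0.0322]
```

View pics/m8.png

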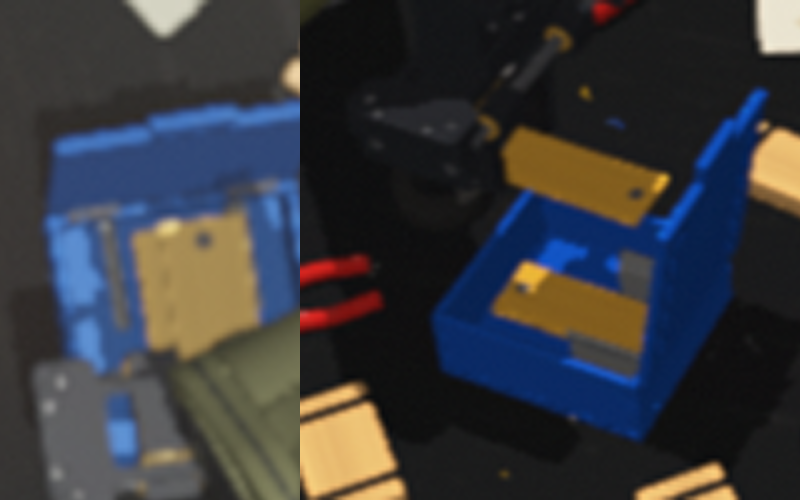

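The third plate is held level, with its hole at t8 (304,240).

Run:
```python
from h import *
s=snapshot("top"); p=pose()[0]
c=np.array([np.cos(.12),np.sin(.12)]);pc=ray(s,[(385.4,227.6)],.141)[0][:2]-.045*c
print('grasp->centre',(pc-p[:2])@c,(pc-p[:2])@[-c[1],c[0]])
```

```text
grasp->centre 0.03498950323325913 -0.002589270126834225
```

>>> move_arm(rows=[[-0.002, 0.001, 0.025, -0.008, 0.03], [0, 0, 0.025, 0, 0.03], [0, 0, 0.025, 0, 0.03], [0, 0, 0.018, 0, 0.03], [0, 0, 0.006, 0, 0.03], [0, 0, 0, 0, 0.03], [0, 0, 0, 0, 0.03]])

```text
clock: 37.17
tool_pos: [0.4162, -0.2072, 0.2021]
eef_rot: [-0.064, 0.998, 0.0, -0.0]
contact_force: [0.2, 0.8, -1.5]
opening: 0.442
finger_force: 35.0
```

Run:
```python
from h import *
plan((.4155,-.2100,.0215,np.pi+.12))
```

```text
tip [ 0.4162 -0.2071  0.0361] phi -3.0129 tilt 0.04 t 37.17 open 38.9 F [ 0.2  0.8 -1.5] q [ 0.56  0.89 -0.32  2.17  1.17  0.27  0.9 ]
  spin 1 x 0.0086
  move 1 x [0.001, -0.0028, 0.0146]
```

>>> move_arm(rows=[[0.001, -0.0025, 0.006, 0.008, 0.03], [0, 0, 0.004, 0, 0.03], [0, 0, 0.002, 0, 0.03], [0, 0, 0, 0, 0.03], [0, 0, 0, 0, 0.03]])

```text
clock: 37.58
tool_pos: [0.4151, -0.2112, 0.1901]
eef_rot: [-0.059, 0.998, -0.0, 0.0]
contact_force: [0.2, -0.9, -1.5]
opening: 0.439
finger_force: 35.0
```

>>> move_arm(rows=[[0, 0, 0.0015, 0, 0.03], [0, 0, 0, 0, 0.03]])

```text
clock: 37.75
tool_pos: [0.4151, -0.2112, 0.1885]
eef_rot: [-0.059, 0.998, -0.0, 0.0]
contact_force: [0.3, 0.5, -1.0]
opening: 0.442
finger_force: 35.0
```

>>> move_arm(rows=[[0, 0, 0.001, 0, 0.03], [0, 0, 0, 0, 0.03]])

```text
clock: 37.92
tool_pos: [0.4151, -0.2112, 0.1875]
eef_rot: [-0.059, 0.998, -0.0, 0.0]
contact_force: [-0.2, 0.7, -1.0]
opening: 0.445
finger_force: 35.0
```

>>> move_arm(rows=[[0, 0, 0.001, 0, 0.03], [0, 0, 0, 0, 0.03]])

```text
clock: 38.08
tool_pos: [0.4151, -0.211, 0.1868]
eef_rot: [-0.059, 0.998, 0.0, 0.0]
contact_force: [-1.1, 0.3, 5.6]
opening: 0.442
finger_force: 38.2
```

>>> move_arm(rows=[[0, 0, 0.0005, 0, 0.03], [0, 0, 0, 0, 0.03]])

```text
clock: 38.25
tool_pos: [0.4151, -0.2109, 0.1866]
eef_rot: [-0.059, 0.998, -0.0, 0.0]
contact_force: [-1.2, 1.2, 8.6]
opening: 0.441
finger_force: 39.1
```

>>> move_arm(rows=[[0, 0, -0.0005, 0, 0.045], [0, 0, 0, 0, 0.06], [0, 0, 0, 0, 0.06], [0, 0, 0, 0, 0.06], [0, 0, -0.01, 0, 0.075], [0, 0, -0.03, 0, 0.075], [0, 0, -0.035, 0, 0.075], [0, 0, -0.035, 0, 0.075], [0, 0, 0, 0.113, 0.075], [0, 0, 0, 0, 0.075]])

```text
clock: 39.08
tool_pos: [0.4154, -0.2114, 0.298]
eef_rot: [-0.001, 1.0, -0.0, 0.002]
contact_force: [-0.6, 0.3, -0.2]
opening: 0.846
finger_force: 0.0
```

Run:
```python
from h import *
f=np.pi+.006
plan((.4664,-.0303,.12,f),(.4664,-.0303,.03,f))
```

```text
tip [ 0.416  -0.2116  0.132 ] phi -3.1401 tilt 0.21 t 39.08 open 74.6 F [-0.6  0.3 -0.2] q [ 0.73  0.73 -0.57  2.12  0.82  0.52  1.11]
  spin 1 x -0.0045
  move 5 x [-0.0103, 0.0362, 0.0024]
  move 3 x [-0.0, 0.0, 0.03]
```

>>> move_arm(rows=[[-0.0103, 0.0362, 0.002, -0.004, 0.075], [-0.0103, 0.0362, 0.002, 0, 0.075], [-0.0103, 0.0362, 0.002, 0, 0.075], [-0.0103, 0.0362, 0.002, 0, 0.075], [-0.0103, 0.0362, 0.002, 0, 0.075], [0, 0, 0, 0, 0.075], [0, 0, 0, 0, 0.075]])

```text
clock: 39.67
tool_pos: [0.4652, -0.0271, 0.2855]
eef_rot: [-0.009, 1.0, 0.0, -0.001]
contact_force: [-0.3, -0.5, 0.5]
opening: 0.85
finger_force: 0.0
```

Run:
```python
from h import *
f=np.pi+.006
plan((.4664,-.0303,.03,f))
s=crop("top","t9",285,180,425,300,5)
x=s["color"].astype(int)
```

```text
tip [ 0.4649 -0.0269  0.1195] phi -3.124 tilt 0.1 t 39.67 open 74.8 F [-0.3 -0.5  0.5] q [ 0.27  0.74 -0.51  2.13  0.81  0.47  0.72]
  spin 1 x 0.0116
  move 3 x [-0.0005, -0.0011, 0.0298]
```

View pics/t9.png

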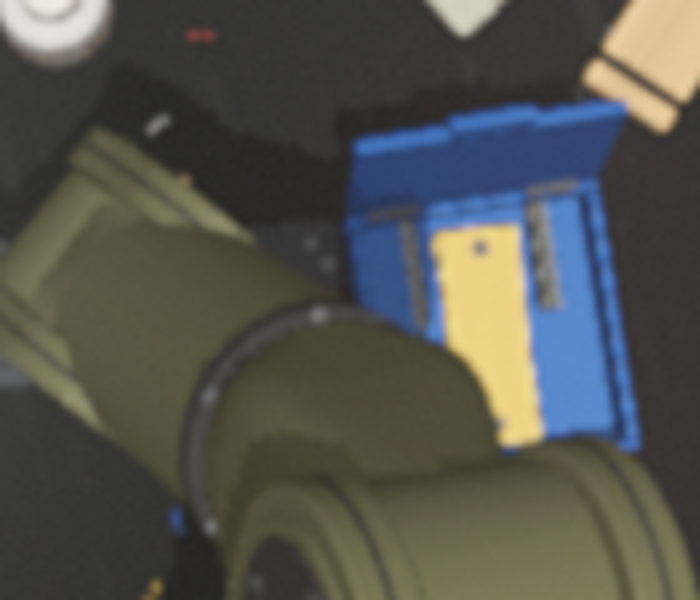

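The third plate lies on the stack, holes at (481,247) and (499,424), shifted by only a couple of mm. The board is hidden under the hand, but its corner still shows near (185,180).

>>> move_arm(rows=[[-0.0015, -0.003, 0.03, 0.011, 0.075], [0, 0, 0.03, 0, 0.075], [0, 0, 0.025, 0, 0.075], [0, 0, 0.01, 0, 0.075], [0, 0, 0, 0, 0.075], [0, 0, 0, 0, 0.075]])

```text
clock: 40.22
tool_pos: [0.4659, -0.0341, 0.1909]
eef_rot: [0.001, 1.0, -0.001, -0.001]
contact_force: [0.2, -0.6, 0.3]
opening: 0.852
finger_force: 0.0
```

Run:
```python
from h import *
plan((.4664,-.0303,.006,np.pi+.006))
s=snapshot("top")
P=ray(s,[(285+(x+.5)/5-.5,180+(y+.5)/5-.5) for x,y in [(481,247),(499,424)]],.025)[:,:2];d=P[0]-P[1];print(P.mean(0)-[.4512,-.2051],np.arctan2(d[1],d[0]))
```

```text
tip [ 0.4654 -0.0344  0.0249] phi 3.139 tilt 0.19 t 40.22 open 75.0 F [ 0.2 -0.6  0.3] q [ 0.09  0.91 -0.19  2.17  1.08  0.17  0.47]
  spin 1 x -0.0086
  move 1 x [-0.001, 0.0041, 0.0189]
[-0.00045869 -0.00029266] 0.07277388542522079
```

>>> move_arm(rows=[[-0.001, 0.0035, 0.005, -0.006, 0.075], [0, 0, 0.008, 0, 0.075], [0, 0, 0.004, 0, 0.075], [0, 0, 0, 0, 0.075], [0, 0, 0, 0, 0.03], [0, 0, 0, 0, 0.03], [0, 0, 0, 0, 0.03], [0, 0, 0, 0, 0.03]])

```text
clock: 40.93
tool_pos: [0.4677, -0.0294, 0.1748]
eef_rot: [-0.002, 1.0, -0.0, 0.0]
contact_force: [0.4, -0.4, 0.2]
opening: 0.575
finger_force: 0.3
```

Run:
```python
from h import *
plan((.4664,-.0303,.12,np.pi+.12))
```

```text
tip [ 0.4677 -0.0294  0.0088] phi -3.1377 tilt 0.03 t 40.93 open 50.6 F [ 0.4 -0.4  0.2] q [ 0.03  0.94 -0.11  2.17  1.14  0.1   0.4 ]
  spin 1 x -0.1161
  move 3 x [0.0005, -0.0002, -0.0371]
```

Just touching; tighten and lift.

>>> move_arm(rows=[[0, 0, 0, 0, 0.03], [0, 0, 0, 0, 0.03], [0, 0, -0.005, 0, 0.03], [0, 0, -0.015, 0, 0.03], [0, 0, -0.03, 0, 0.03], [0, 0, -0.035, 0, 0.03], [0, 0, -0.035, -0.06, 0.03], [0, 0, 0, -0.056, 0.03], [0, 0, 0, 0, 0.03]])

```text
clock: 41.68
tool_pos: [0.4679, -0.0297, 0.2961]
eef_rot: [-0.06, 0.998, 0.0, 0.002]
contact_force: [-0.3, -1.1, -2.0]
opening: 0.562
finger_force: 35.0
```

Run:
```python
from h import *
c=np.array([np.cos(.12),np.sin(.12)]); g=np.array([.4512,-.2051])-.0237*c; print(g)
plan((g[0],g[1],.12,np.pi+.12),mx=.03)
```

```text
[ 0.42767044 -0.20793718]
tip [ 0.4685 -0.0296  0.1301] phi -3.0213 tilt 0.21 t 41.68 open 49.5 F [-0.3 -1.1 -2. ] q [ 0.33  0.74 -0.59  2.11  0.84  0.53  0.8 ]
  move 7 x [0.0088, -0.0246, 0.0014]
```

>>> move_arm(rows=[[0.0088, -0.0246, 0.001, 0, 0.03], [0.0088, -0.0246, 0.001, 0, 0.03], [0.0088, -0.0246, 0.001, 0, 0.03], [0.0088, -0.0246, 0.001, 0, 0.03], [0.0088, -0.0246, 0.001, 0, 0.03], [0.0088, -0.0246, 0.001, 0, 0.03], [0.0088, -0.0246, 0.001, 0, 0.03], [0, 0, 0, 0, 0.03], [0, 0, 0, 0, 0.03]])

```text
clock: 42.43
tool_pos: [0.426, -0.209, 0.2862]
eef_rot: [-0.058, 0.998, 0.0, -0.001]
contact_force: [0.9, 0.9, -0.5]
opening: 0.563
finger_force: 35.0
```

Run:
```python
from h import *
plan((.4277,-.2079,.06,np.pi+.12))
crop("top","t10",325,180,445,300,5); s2=crop("scene","s10",190,210,340,335,4)
a=cv2.imread("pics/t10.png");b=cv2.imread("pics/s10.png")
cv2.imwrite("pics/m10.png",np.hstack([a[:500,100:400],b[:500,:500]]))
```

```text
tip [ 0.4255 -0.209   0.1202] phi -3.0264 tilt 0.17 t 42.43 open 49.6 F [ 0.9  0.9 -0.5] q [ 0.73  0.77 -0.61  2.1   0.87  0.55  1.16]
  spin 1 x -0.0049
  move 2 x [-0.0012, 0.0004, 0.0301]
```

View pics/m10.png

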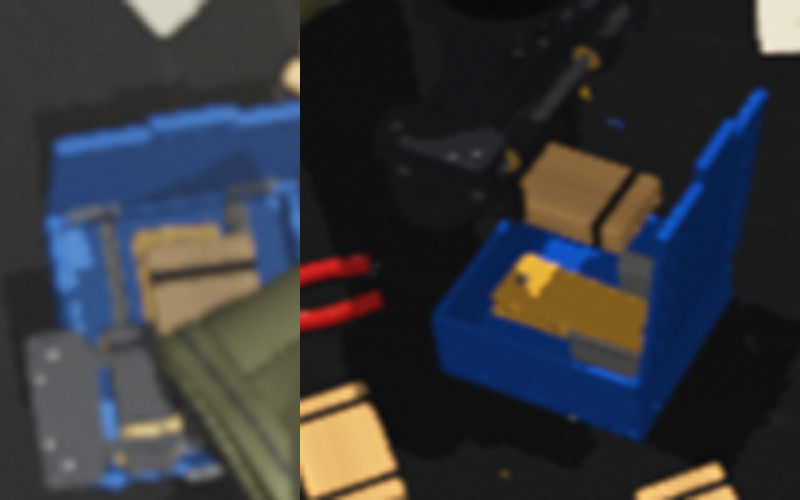

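The board is held level, far edge around t10 (303,243), level with the cheek gap.

Run:
```python
from h import *
s=snapshot("top"); p=pose()[0]; c=np.array([np.cos(.12),np.sin(.12)]);P=ray(s,[(325+303.5/5-.5,180+243.5/5-.5)],.129)[0][:2]
print('end',(P-p[:2])@c,(P-p[:2])@[-c[1],c[0]])
```

```text
end 0.06563192917865397 -0.0038766442792220216
```

>>> move_arm(rows=[[-0.0025, 0.0005, 0.02, -0.005, 0.03], [0, 0, 0.02, 0, 0.03], [0, 0, 0.01, 0, 0.03], [0, 0, 0, 0, 0.03], [0, 0, 0, 0, 0.03]])

```text
clock: 43.0
tool_pos: [0.4298, -0.2055, 0.2373]
eef_rot: [-0.064, 0.998, 0.0, -0.0]
contact_force: [0.6, 0.7, -0.2]
opening: 0.563
finger_force: 35.0
```

Run:
```python
from h import *
plan((.4277,-.2079,.036,np.pi+.12))
```

```text
tip [ 0.4297 -0.2054  0.0713] phi -3.0141 tilt 0.06 t 43.0 open 49.6 F [ 0.6  0.7 -0.2] q [ 0.65  0.85 -0.49  2.12  1.02  0.43  1.03]
  spin 1 x 0.0075
  move 1 x [0.0023, -0.0022, 0.0353]
```

>>> move_arm(rows=[[0.002, -0.0025, 0.008, 0.0075, 0.03], [0, 0, 0.01, 0, 0.03], [0, 0, 0.01, 0, 0.03], [0, 0, 0, 0, 0.03], [0, 0, 0, 0, 0.03]])

```text
clock: 43.42
tool_pos: [0.4282, -0.2091, 0.2101]
eef_rot: [-0.059, 0.998, -0.0, 0.0]
contact_force: [-0.2, 0.0, -0.8]
opening: 0.559
finger_force: 35.0
```

Run:
```python
from h import *
plan((.4277,-.2079,.036,np.pi+.12))
```

```text
tip [ 0.4283 -0.2091  0.0441] phi -3.0229 tilt 0.03 t 43.42 open 49.2 F [-0.2  0.  -0.8] q [ 0.61  0.89 -0.41  2.13  1.11  0.36  0.94]
  move 1 x [0.0004, 0.0013, 0.0081]
```

>>> move_arm(rows=[[0, 0.001, 0.004, 0, 0.03], [0, 0, 0.003, 0, 0.03], [0, 0, 0, 0, 0.03]])

```text
clock: 43.67
tool_pos: [0.4278, -0.2084, 0.2025]
eef_rot: [-0.059, 0.998, -0.0, 0.0]
contact_force: [-0.2, -0.2, -0.4]
opening: 0.564
finger_force: 35.0
```

>>> move_arm(rows=[[0, 0, 0.001, 0, 0.03], [0, 0, 0, 0, 0.03]])

```text
clock: 43.83
tool_pos: [0.4278, -0.2086, 0.2016]
eef_rot: [-0.059, 0.998, -0.0, 0.0]
contact_force: [0.1, 0.7, -0.4]
opening: 0.558
finger_force: 35.0
```

>>> move_arm(rows=[[0, 0, 0.001, 0, 0.03], [0, 0, 0, 0, 0.03]])

```text
clock: 44.0
tool_pos: [0.4277, -0.2086, 0.2005]
eef_rot: [-0.059, 0.998, -0.0, 0.0]
contact_force: [-0.4, 1.0, -0.7]
opening: 0.562
finger_force: 35.0
```

>>> move_arm(rows=[[0, 0, 0.001, 0, 0.03], [0, 0, 0, 0, 0.03]])

```text
clock: 44.17
tool_pos: [0.4277, -0.2086, 0.1997]
eef_rot: [-0.059, 0.998, -0.0, 0.0]
contact_force: [-0.5, -0.0, 3.0]
opening: 0.559
finger_force: 35.0
```

>>> move_arm(rows=[[0, 0, 0.0005, 0, 0.03], [0, 0, 0, 0, 0.03]])

```text
clock: 44.33
tool_pos: [0.4277, -0.2085, 0.1997]
eef_rot: [-0.059, 0.998, -0.0, 0.0]
contact_force: [-1.3, -0.5, 8.1]
opening: 0.566
finger_force: 35.0
```

>>> move_arm(rows=[[0, 0, -0.0005, 0, 0.055], [0, 0, 0, 0, 0.068], [0, 0, 0, 0, 0.068], [0, 0, 0, 0, 0.068], [0, 0, -0.01, 0, 0.068], [0, 0, -0.03, 0, 0.068], [0, 0, -0.035, 0, 0.068], [0, 0, -0.035, 0, 0], [0, 0, -0.035, 0, 0], [0, 0, -0.035, 0, 0]])

```text
clock: 45.17
tool_pos: [0.4272, -0.2084, 0.381]
eef_rot: [-0.059, 0.998, 0.0, -0.0]
contact_force: [1.6, -0.6, -0.3]
opening: 0.569
finger_force: 0.0
```

>>> move_arm(rows=[[0, 0, -0.03, 0, 0], [0, 0, 0, 0, 0], [0, 0, 0, 0, 0]])

```text
clock: 45.42
tool_pos: [0.4279, -0.2087, 0.4107]
eef_rot: [-0.058, 0.998, -0.001, 0.001]
contact_force: [0.4, -0.4, -0.2]
opening: 0.338
finger_force: 0.0
```

Run:
```python
from h import *
f=np.pi+.12
plan((.500,-.199,.24,f),(.572,-.190,.24,f),(.572,-.190,.155,f))
s2=crop("scene","s11",190,200,340,335,4)
a=crop("top","t11",325,180,445,300,5)
cv2.imwrite("pics/m11.png",np.hstack([cv2.imread("pics/t11.png")[:540,100:400],cv2.imread("pics/s11.png")[:540,:500]]))
```

```text
tip [ 0.4284 -0.209   0.2447] phi -3.0247 tilt 0.19 t 45.42 open 29.8 F [ 0.4 -0.4 -0.2] q [ 0.88  0.59 -0.82  1.98  0.59  0.83  1.41]
  move 2 x [-0.0362, 0.0007, 0.0023]
  move 2 x [-0.0363, 0.0002, -0.0]
  move 3 x [-0.0, 0.0, 0.0283]
```

View pics/m11.png

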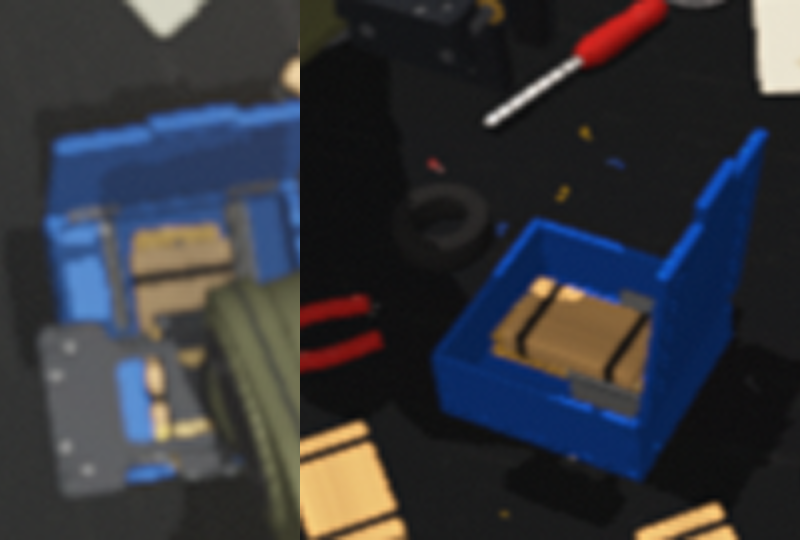

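The board lies flat on the stack between the cheeks, both bands visible. Going over the lid now.

>>> move_arm(rows=[[-0.025, 0.0004, 0, 0, 0], [-0.025, 0.0004, 0, 0, 0], [-0.025, 0.0004, 0, 0, 0], [-0.025, 0.0004, 0, 0, 0], [-0.025, 0.0004, 0, 0, 0], [-0.02, 0.0004, 0, 0, 0], [0, 0, 0, 0, 0], [0, 0, 0, 0, 0]])

```text
clock: 46.18
tool_pos: [0.5715, -0.1885, 0.4073]
eef_rot: [-0.06, 0.998, 0.001, -0.002]
contact_force: [-0.7, -0.1, -1.6]
opening: 0.005
finger_force: 0.0
```

Run:
```python
from h import *
f=np.pi+.12
plan((.572,-.190,.24,f),(.572,-.190,.155,f))
W=pts(snapshot("top"));q=W[195:225,355:412].reshape(-1,3);q=q[(q[:,2]>.15)&(q[:,2]<.22)];print(len(q),q.max(0) if len(q) else 0,q[q[:,2]>.18].mean(0))
```

```text
tip [ 0.5709 -0.1883  0.2413] phi -3.0224 tilt 0.21 t 46.18 open 0.4 F [-0.7 -0.1 -1.6] q [ 0.66  0.75 -0.78  1.62  0.59  1.03  1.39]
  move 1 x [-0.0009, -0.0018, 0.0013]
  move 3 x [-0.0, 0.0, 0.0283]
209 [ 0.54636686 -0.13082435  0.20259697] [ 0.53871968 -0.16643767  0.18802035]
```

>>> move_arm(rows=[[-0.002, 0, 0.015, 0, 0], [0, 0, 0.02, 0, 0], [0, 0, 0.02, 0, 0], [0, 0, 0.015, 0, 0], [0, 0, 0.01, 0, 0], [0, 0, 0, 0, 0], [0, 0, 0, 0, 0]])

```text
clock: 46.82
tool_pos: [0.5728, -0.1892, 0.3293]
eef_rot: [-0.059, 0.998, -0.0, -0.001]
contact_force: [0.8, -0.1, -0.2]
opening: 0.006
finger_force: 0.0
```

```bash
cat >> h.py <<'E'
def lid():
    p=pose()[0]; c=np.array([np.cos(.12),np.sin(.12)]); d=p[:2]-[.5185,-.1967]
    print('cc',round(d@c*1e3,1),'lat',round(d@[-c[1],c[0]]*1e3,1),'z',round(p[2]*1e3,1),'F',np.round(r.get_state()['contact_force'],1))
E
python3 -c "
from h import *
plan(); lid()"
```

```text
tip [ 0.5726 -0.1892  0.1633] phi -3.0241 tilt 0.08 t 46.82 open 0.5 F [ 0.8 -0.1 -0.2] q [ 0.63  0.84 -0.72  1.69  0.69  0.88  1.31]
cc 54.6 lat 0.9 z 163.3 F [ 0.8 -0.1 -0.2]
```

>>> move_arm(rows=[[0.007, 0, 0.002, 0, 0], [0.007, 0, 0.002, 0, 0], [0.007, 0, 0.002, 0, 0], [0.007, 0, 0.002, 0, 0], [0.007, 0, 0, 0, 0], [0.007, 0, 0, 0, 0], [0, 0, 0, 0, 0]])

```text
clock: 47.4
tool_pos: [0.5302, -0.1943, 0.3216]
eef_rot: [-0.059, 0.998, -0.0, -0.001]
contact_force: [0.5, 0.2, 0.8]
opening: 0.004
finger_force: 0.0
```

```bash
python3 -c "
from h import *
lid()"
```

```text
cc 11.7 lat 0.9 z 155.6 F [0.5 0.2 0.8]
```

>>> move_arm(rows=[[0.007, 0, 0.002, 0, 0], [0.007, 0, 0.001, 0, 0], [0.007, 0, 0.002, 0, 0], [0.007, 0, 0.003, 0, 0], [0.007, 0, 0.003, 0, 0], [0.007, 0, 0.004, 0, 0], [0, 0, 0, 0, 0]])

```text
clock: 47.98
tool_pos: [0.4878, -0.1992, 0.3054]
eef_rot: [-0.059, 0.998, -0.0, -0.002]
contact_force: [-0.6, -0.0, 0.1]
opening: 0.007
finger_force: 0.0
```

```bash
python3 -c "
from h import *
lid()
W=pts(snapshot('scene'));s=crop('scene','s12',190,190,340,335,4)"
```

```text
cc -31.5 lat 1.2 z 139.4 F [-0.6 -0.   0.1]
```

View pics/s12.png

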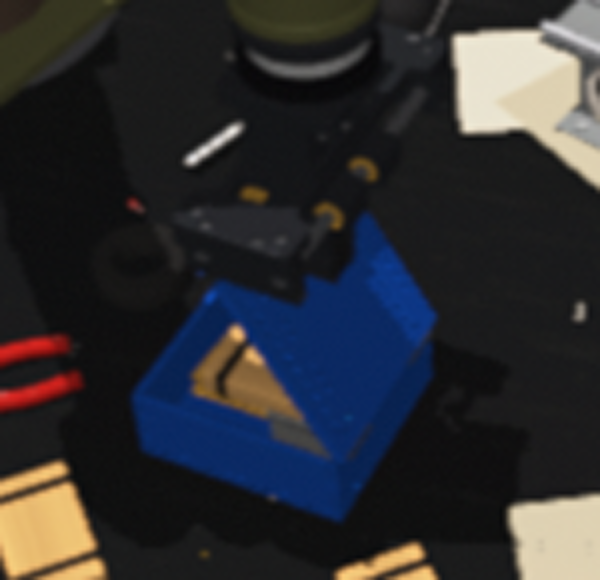

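The lid is folding over correctly, at about 1 rad, with the fingertips on its outer face. Continuing along the arc.

>>> move_arm(rows=[[0.0075, 0, 0.0037, 0, 0], [0.008, 0, 0.0037, 0, 0], [0.008, 0, 0.004, 0, 0], [0.0046, 0, 0.0047, 0, 0], [0.0046, 0, 0.0047, 0, 0], [0.0046, 0, 0.0047, 0, 0], [0.003, 0, 0.005, 0, 0], [0.003, 0, 0.005, 0, 0], [0.003, 0, 0.005, 0, 0], [0, 0, 0, 0, 0]])

```text
clock: 48.92
tool_pos: [0.4431, -0.2043, 0.265]
eef_rot: [-0.059, 0.998, 0.0, -0.001]
contact_force: [-0.6, -0.5, -0.4]
opening: 0.007
finger_force: 0.0
```

```bash
python3 -c "
from h import *
lid()"
```

```text
cc -76.2 lat 1.6 z 99.0 F [-0.6 -0.5 -0.4]
```

Now down: about 40 mm left, ~5 mm per row.

>>> move_arm(rows=[[0.003, 0, 0.005, 0, 0], [0.002, 0, 0.005, 0, 0], [0.002, 0, 0.005, 0, 0], [0.002, 0, 0.005, 0, 0], [0.002, 0, 0.005, 0, 0], [0.002, 0, 0.004, 0, 0], [0.001, 0, 0.003, 0, 0], [0.001, 0, 0.003, 0, 0], [0, 0, 0, 0, 0], [0, 0, 0, 0, 0]])

```text
clock: 49.75
tool_pos: [0.4289, -0.2059, 0.2308]
eef_rot: [-0.059, 0.998, -0.0, -0.0]
contact_force: [-1.0, -0.5, -0.6]
opening: 0.003
finger_force: 0.0
```

```bash
python3 -c "
from h import *
lid()"
```

```text
cc -90.2 lat 1.5 z 64.8 F [-1.  -0.5 -0.6]
```

>>> move_arm(rows=[[0, 0, 0.003, 0, 0], [0, 0, 0.002, 0, 0], [0, 0, 0.001, 0, 0], [0, 0, 0, 0, 0]])

```text
clock: 50.08
tool_pos: [0.429, -0.206, 0.225]
eef_rot: [-0.059, 0.998, -0.0, -0.0]
contact_force: [-0.5, -0.8, 0.1]
opening: 0.004
finger_force: 0.0
```

>>> move_arm(rows=[[0, 0, 0.001, 0, 0], [0, 0, 0, 0, 0]])

```text
clock: 50.25
tool_pos: [0.429, -0.2059, 0.2248]
eef_rot: [-0.059, 0.998, -0.001, 0.0]
contact_force: [-1.7, -0.5, 11.2]
opening: 0.005
finger_force: 5.5
```

>>> move_arm(rows=[[0, 0, 0.001, 0, 0], [0, 0, 0, 0, 0]])

```text
clock: 50.42
tool_pos: [0.4289, -0.2058, 0.2247]
eef_rot: [-0.059, 0.998, -0.001, 0.0]
contact_force: [-3.8, 0.7, 21.2]
opening: 0.005
finger_force: 10.7
```

>>> move_arm(rows=[[0, 0, -0.005, 0, 0], [0, 0, -0.03, 0, 0], [0, 0, -0.035, 0, 0], [0, 0, -0.035, 0, 0], [0, 0, -0.03, 0, 0], [0, 0.035, 0, 0, 0], [0, 0.035, 0, 0, 0], [0, 0.035, 0, 0, 0], [0, 0.035, 0, 0, 0], [0, 0, 0, 0, 0]])

```text
clock: 51.25
tool_pos: [0.4124, -0.0604, 0.359]
eef_rot: [-0.064, 0.998, 0.002, 0.001]
contact_force: [0.8, -0.5, -0.5]
opening: 0.007
finger_force: 0.0
```

Run:
```python
from h import *
W=pts(snapshot("top")); c=np.array([np.cos(.12),np.sin(.12)]); d=W[...,:2]-[.4512,-.2051]
a=d@c; b=d@np.array([-c[1],c[0]]); m=(np.abs(a)<.055)&(np.abs(b)<.05)&(W[...,2]<.15)
A=np.c_[a[m],b[m],np.ones(m.sum())];k=np.linalg.lstsq(A,W[...,2][m],rcond=None)[0];print(m.sum(),k,np.std(W[...,2][m]-A@k))
crop("scene","s13",190,190,390,335,4)
```

```text
1615 [ 0.00027799 -0.00865366  0.05741952] 0.003212411060458382
```

View pics/s13.png

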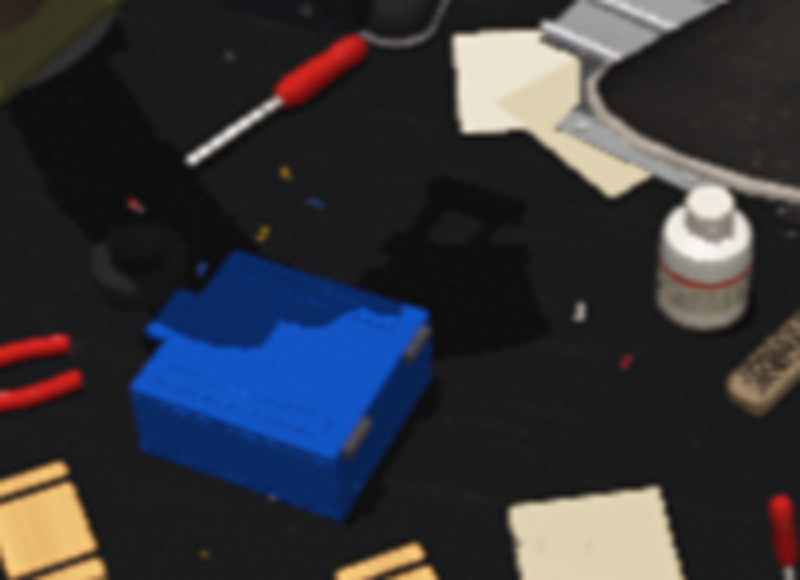

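The lid is flat and closed (slope along the case 0.0003, height 57 mm) and the bottle is still standing. Handing in.

```bash
python3 -c "
from plant import r
print(r.finish_job())"
```

```text
the job is handed in; nothing more can be done
None
```

The three plates in the rack (its fourth lane was empty) are stacked in the case with the board flat on top, the lid is closed and the bottle is still standing; I handed the job in at about 51 s, and it returned no verdict.

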